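# Lid-gap check at the pastille shop counter

## Task

Draw the jar carrier forward onto the dark mat by hooking its front rail with the hook tool. Then check each jar's lid with the feeler blade, going from the robot's left to its right: put the blade into the gap between lid and jar from above until it goes well in or jams with light pressure, and hold it there for about a second. Put the jars whose gap takes the blade into the metal rework tray and those where it jams into the slatted crate, stand both tools back upright about where they stood, leave the carrier on the mat, and leave everything else alone.

Things in the scene. Friction and masses are not known exactly. Their poses are not given: they have to be found in the camera images.
- mat: Dark mat let flush into the counter, 210 (x) by 380 mm (y). Origin at its centre, on the counter surface.
- carrier: Dark wooden tray, 98 (x) by 316 mm (y), walls 18 mm high, floor 6 mm thick, 0.45 kg, loose, about 140 mm too far back at the start. Origin under its centre; -x is its front, towards the robot. Two or three jars lie side by side in it along y: left place at +95 mm, middle 0, right -95 mm (as the robot sees it; sometimes there is no right jar).
- hook_grip (a point): Bracket-shaped tool, 0.16 kg, standing on its own. Point on the axis of its upright wooden handle (26 mm square, 92 mm tall, on a steel foot 40 by 54 by 8 mm), 70 mm above its underside; +x along the arm, z up. The steel arm, 12 mm wide, 34 to 42 mm above the underside, runs to a round prong, 10 mm thick, pointing down, 90 mm from the handle axis, its end level with the underside.
- hook_tip (a point): Lower end of the hook's prong, 90 mm along +x from the handle axis and 70 mm below hook_grip.
- feeler_grip (a point): Feeler tool, the same bracket with the same handle, foot and arm as the hook (about 0.16 kg), but with a flat blade in place of the prong: 4 mm thick (along its x), 16 mm wide (its y), pointing straight down. This point is on the handle axis, 70 mm above the underside; +x along the arm towards the blade, z up.
- feeler_tip (a point): Middle of the lower edge of the feeler's blade, 90 mm along +x from the handle axis and 70 mm below feeler_grip.
- crate: Light wooden slatted dispatch crate, open on top, 290 (x) by 136 (y) by 45 mm high, walls and floor 6 mm, fixed. Origin under its centre. It may be on either side.
- tray: Plain shallow bare-metal rework tray, 290 (x) by 136 (y) by 28 mm high, walls and floor 4 mm, fixed. Origin under its centre. It may be on either side.
- cup: Small white cup, a bystander, 72 mm across, 60 mm high. Origin under its centre.
- tin_a: Six-sided yellowish tin, a bystander, 72 mm across, 84 mm high. Origin under its centre.
- rail (a point): Middle of the brass rail handle at the front of the carrier: a bar 10 mm thick along its y, 100 mm long, 84 mm in front of the carrier centre, 22 mm above the counter. Between rail and front wall is an opening, about 30 mm (x) by 90 mm (y), where the prong goes down to pull.
- left_1_mid (a point): Centre of the jar in the left place (at most one of left_1 and left_2 is there). Square clear jar of dark pastilles lying on its side, 52 by 52 mm in section, 76 to 83 mm long, 0.14 kg, with a square brown lid 22 mm long at its -x end, towards the robot. x runs from lid to bottom, z up as it lies; the clear body spans -18 to +34 mm in x from this point, which is half-way up.
- left_1_gap (a point): Middle of the mouth of that jar's lid gap, level with the top faces of lid and body (26 mm above the jar's centre). The gap runs across the jar along y and is 14 mm deep down to the neck. Lid properly closed: gap 2 mm, the blade jams on top. Lid not closed: gap 9 mm, the blade goes in.
- left_2_mid (a point): Centre of the jar in the left place (at most one of left_1 and left_2 is there). Square clear jar of dark pastilles lying on its side, 52 by 52 mm in section, 76 to 83 mm long, 0.14 kg, with a square brown lid 22 mm long at its -x end, towards the robot. x runs from lid to bottom, z up as it lies; the clear body spans -18 to +34 mm in x from this point, which is half-way up.
- left_2_gap (a point): Middle of the mouth of that jar's lid gap, level with the top faces of lid and body (26 mm above the jar's centre). The gap runs across the jar along y and is 14 mm deep down to the neck. Lid properly closed: gap 2 mm, the blade jams on top. Lid not closed: gap 9 mm, the blade goes in.
- middle_1_mid (a point): Centre of the jar in the middle place (at most one of middle_1 and middle_2 is there). Square clear jar of dark pastilles lying on its side, 52 by 52 mm in section, 76 to 83 mm long, 0.14 kg, with a square brown lid 22 mm long at its -x end, towards the robot. x runs from lid to bottom, z up as it lies; the clear body spans -18 to +34 mm in x from this point, which is half-way up.
- middle_1_gap (a point): Middle of the mouth of that jar's lid gap, level with the top faces of lid and body (26 mm above the jar's centre). The gap runs across the jar along y and is 14 mm deep down to the neck. Lid properly closed: gap 2 mm, the blade jams on top. Lid not closed: gap 9 mm, the blade goes in.
- middle_2_mid (a point): Centre of the jar in the middle place (at most one of middle_1 and middle_2 is there). Square clear jar of dark pastilles lying on its side, 52 by 52 mm in section, 76 to 83 mm long, 0.14 kg, with a square brown lid 22 mm long at its -x end, towards the robot. x runs from lid to bottom, z up as it lies; the clear body spans -18 to +34 mm in x from this point, which is half-way up.
- middle_2_gap (a point): Middle of the mouth of that jar's lid gap, level with the top faces of lid and body (26 mm above the jar's centre). The gap runs across the jar along y and is 14 mm deep down to the neck. Lid properly closed: gap 2 mm, the blade jams on top. Lid not closed: gap 9 mm, the blade goes in.
- right_1_mid (a point): Centre of the jar in the right place (at most one of right_1 and right_2 is there). Square clear jar of dark pastilles lying on its side, 52 by 52 mm in section, 76 to 83 mm long, 0.14 kg, with a square brown lid 22 mm long at its -x end, towards the robot. x runs from lid to bottom, z up as it lies; the clear body spans -18 to +34 mm in x from this point, which is half-way up.
- right_1_gap (a point): Middle of the mouth of that jar's lid gap, level with the top faces of lid and body (26 mm above the jar's centre). The gap runs across the jar along y and is 14 mm deep down to the neck. Lid properly closed: gap 2 mm, the blade jams on top. Lid not closed: gap 9 mm, the blade goes in.
- right_2_mid (a point): Centre of the jar in the right place (at most one of right_1 and right_2 is there). Square clear jar of dark pastilles lying on its side, 52 by 52 mm in section, 76 to 83 mm long, 0.14 kg, with a square brown lid 22 mm long at its -x end, towards the robot. x runs from lid to bottom, z up as it lies; the clear body spans -18 to +34 mm in x from this point, which is half-way up.
- right_2_gap (a point): Middle of the mouth of that jar's lid gap, level with the top faces of lid and body (26 mm above the jar's centre). The gap runs across the jar along y and is 14 mm deep down to the neck. Lid properly closed: gap 2 mm, the blade jams on top. Lid not closed: gap 9 mm, the blade goes in.
Not all that is in view belongs to the job. Leave any turquoise look-alike of the part that bears feeler_grip alone. Leave any turquoise look-alike of the part that bears middle_1_mid alone.

How it is judged:
By the outcome, as a careful person would: the job done as asked, in the order asked, and still so for the second after the job is handed in, with the robot touching nothing.
Of left_1, left_2 only 1 to 1 are there at a start; the rules pass over those that are not, and their reading is None.
Of middle_1, middle_2 only 1 to 1 are there at a start; the rules pass over those that are not, and their reading is None.
Of right_1, right_2, tin_b only 1 to 1 are there at a start; the rules pass over those that are not, and their reading is None.
At some moment in a run one of hook, feeler, carrier may be knocked a few centimetres aside while the robot is not near it.
It also fails if it takes over 210 s, if anything falls off the work surface, if the arm or the gripper's body presses on something with over 40 N, if the wrist force passes 120 N, or if a joint passes its speed limit or range.

## Robot

A 6-joint arm with a two-finger parallel gripper is mounted at the origin on the work surface. World frame = base frame: x ahead of the robot, y to its left, z up, the work surface at z = 0. Lengths are in m, angles in degrees, forces in N, time in s.
With the tool pointing down it reaches from about 0.3 to 0.75 m from the base axis. Payload 8.5 kg.
Tool frame: the origin (TCP) lies at the very end of the fingers, on their centre line; the grasp point (between the pads) lies 19 mm behind it; z points along the fingers, y is the direction in which the jaws open and shut (so a half turn about z gives the same grasp; the last joint's range is limited). The gripper opens to 85 mm and grips with 20 to 120 N. Pads are 22 mm wide; open, the fingers measure 114 mm over their backs; the gripper's body (76 mm by 85 mm) begins 54 mm behind the grasp point. The pads swing forward as they close: fully open they stand 13 mm farther back than shut.
Start: joints at [58.539, 21.807, 74.336, -0, 83.858, -12.336], TCP at [0.18, 0.52, 0.231] pointing down, gripper open.
Joint ranges: [-178.18, 178.18], [-50.72, 133.34], [12.68, 142.11], [-81.47, 261.47], [9.98, 163.14], [-165.26, 165.26]. Speed limits (degrees/s): [136.94, 136.94, 180, 180, 180, 180].

## Interface

Orientations are given as a 3x3 rotation matrix whose columns are the frame's x, y, z axes.
In Python, from rig import env, vision, close_job, spotter gives the robot as it stands. The module is installed in compiled form; this text tells all that it offers.
- The arm moves only by the tool jog_arm, never from a script. Its argument "plan" is a list that holds one entry, the list of rows, each a list of 6 numbers: the shift along the tool's x, y, z in units of 40 mm (1.0 is 40 mm), then the turn, a rotation vector about the tool's x, y, z in units of 0.15 rad (1.0 is 0.15 rad). A call has 1 to 10 rows; each row shifts and turns the commanded pose from where the row before left it, along the tool's axes as they then stand; what a row does not reach is not made up. A row lasts 1/10 s, in which the tool goes at most 50 mm and 8.59 degrees, less where a joint would pass 70% of its speed; a pose out of reach is approached as far as the arm can. A call with a number of a shift or a turn outside -1 to 1 is refused whole. A call with a gripper value outside its range is refused whole. "grip" is the opening, from -1 (shut) to 1 (fully open), set as the call begins (left out, the last holds). The fingers move at their own pace and stop on an object; "squeeze" is the grip in N (left out, the last holds). Time passes only in rows, so rows that do not move let the fingers close. It gives the time, the measured TCP pose, the force and the opening at its end, in the units of the state.
- env.observe(): the state, without advancing time (a new reading comes with each control period).
- vision.get_image(name): name is "side" or "top"; returns (picture, depth): 400x640x3 uint8, red, green, blue; 400x640 float32, m along the optical axis (not along the pixel's ray), 0 where there is no reading.
- vision.camera_info(name): a dict with "fx", "fy", "cx", "cy" (pixels), "rvec" (rotation vector, rad) and "tvec" (3), from world to camera coordinates, as OpenCV has them. Camera axes: x right, y down, z forward; pixel columns grow to the right and rows downward; lengths in m; the calibration is good to about 2 mm. A picture is of the moment at which its call begins. camera_info takes no time and is no camera call.
- close_job(): hands the job in, once; it reports no verdict.
Trained networks look in the newest picture that a camera, given by its name, has taken for a name from the list of things; names that differ only in an ending like _2 or _b are one class to them, and where a whole thing is asked for, a point or a joint stands for the part that bears it (a point fixed in the world has none). Each returns a list of dicts, best first, with "score" (0 to 1); they miss things now and then, are a little off and sometimes report something else, mostly with a low value. They report only what shows in the picture. A call takes as long as a camera call. They do not tell look-alikes from the thing itself.
- spotter.trace(camera, query): "pixels" (400x640 bool, what is visible of it) and "rect" ([left, top, right, bottom] in pixels, round what is visible of it).
The state is a dict: "time_s": time; "q": joint angles; "qvel": joint speeds; "joint_efforts": joint torques, N m; "position": TCP position; "tool_rot": TCP orientation; "ft_force": force on the tool from outside, world axes, zero at the start; "wrist_torque": the same for the moment, N m; "grip_width": finger opening in m.
Only numpy, scipy, OpenCV 4.12 (cv2) and the standard library are available. Lean on these libraries where they do the work, as an engineer would, in place of code of your own. Each camera call takes 0.05 s, during which the arm holds its last target.

## Working session

There is one attempt and no reset: what is moved stays moved. The work goes in short steps, Python scripts to look and compute and a tool call to move; the robot and the scene stay as the last step left them, time stands still between calls to the robot, and variables do not carry over. Pictures are saved under pics/ and viewed, and the job is handed in when it is done.

Besides the shell and the picture viewer there is one more tool, called after "Call:" in YAML: its name, and indented under it one key for each argument. jog_arm: Moves the arm, as the interface text tells. Its arguments: {"type":"object","properties":{"plan":{"type":"array"},"grip":{"type":"number"},"squeeze":{"type":"number"}},"required":["plan"]}

```bash
mkdir -p pics; ls; cat > h.py <<'E'
import numpy as np, cv2
from rig import env, vision, close_job, spotter
def cam(n):
    c=vision.camera_info(n); R,_=cv2.Rodrigues(np.array(c['rvec'],float)); return c,R,np.array(c['tvec'],float).ravel()
def cloud(n,d):
    c,R,t=cam(n); v,u=np.mgrid[0:400,0:640]
    P=np.stack([(u-c['cx'])/c['fx']*d,(v-c['cy'])/c['fy']*d,d],-1)
    W=(P-t)@R; W[d<=0]=np.nan; return W
def proj(n,p):
    c,R,t=cam(n); q=np.atleast_2d(p)@R.T+t
    return np.stack([q[:,0]/q[:,2]*c['fx']+c['cx'],q[:,1]/q[:,2]*c['fy']+c['cy']],-1)
def snap(n,f=None):
    im,d=vision.get_image(n)
    if f: cv2.imwrite('pics/'+f,im[...,::-1])
    return im,d,cloud(n,d)
def st():
    s=env.observe(); print('t',round(s['time_s'],2),'pos',np.round(s['position'],4),'F',np.round(s['ft_force'],1),'w',round(s['grip_width'],4)); print(np.round(s['tool_rot'],3).tolist()); return s
E
python3 - <<'E'
from h import *
s=st(); print(np.round(s['q'],1))
for n in('top','side'):
    im,d,W=snap(n,n+'0.png'); c,R,t=cam(n); print(n,c['fx'],-R.T@t,R.tolist())
    np.savez('last_'+n,im=im,W=W)
E
```

```text
pics
t 0.0 pos [0.18   0.5194 0.2307] F [-0.2 -0.2  0.3] w 0.0858
[[-0.945, 0.328, -0.001], [0.328, 0.945, -0.001], [0.0, -0.001, -1.0]]
[ 58.5  21.8  74.4   0.   83.9 -12.3]
top 412.3521336176665 [ 0.38115518 -0.07450401  1.17588823] [[-0.00012594178845493076, -0.9998710882804099, -0.016055869942635387], [-0.9865519768653118, 0.0027485286559676414, -0.16342473048279124], [0.16344779313839497, 0.015819368229364472, -0.9864251449081234]]
side 502.9836397252707 [-0.06762815 -1.00896631  0.88502391] [[0.8304563539675984, -0.5566521153598063, -0.021924110478983627], [-0.33802660703335075, -0.472230721919657, -0.8140860877160105], [0.44280950429316945, 0.6834738968978202, -0.5803302294098982]]
```

View pics/top0.png

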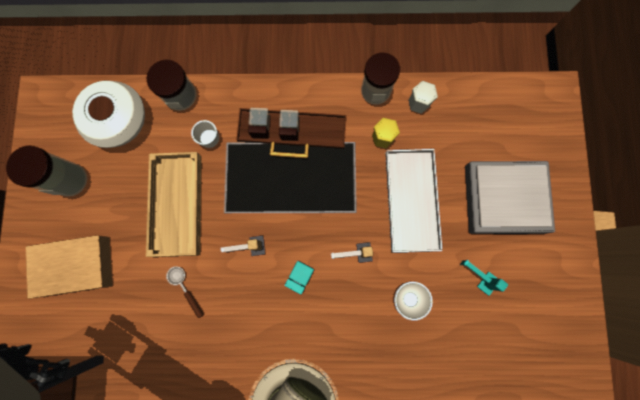

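View pics/side0.png

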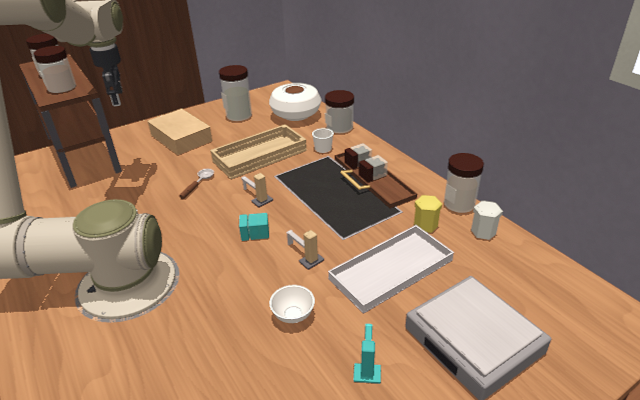

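The top view shows two jars in the carrier (258,122 and 289,124), with no right jar. Two wood-handled tools stand at about (255,245) and (362,252). The turquoise look-alikes are at (300,278) and (487,278). The crate is on the left and the tray on the right. Next I need to find out which tool is which.

```bash
python3 - <<'E'
from h import *
res={}
for n in('top','side'):
    im,d,W=snap(n); np.savez('last_'+n,im=im,W=W)
    for q in ['hook_grip','feeler_grip','carrier','crate','tray','left_1_mid','middle_1_mid','mat','rail','cup']:
        for r in spotter.trace(n,q)[:3]:
            m=r['pixels']; P=W[m]; P=P[~np.isnan(P[:,0])]
            print(n,q,round(r['score'],2),np.round(r['rect']),m.sum(),np.round(np.median(P,0),3),np.round(np.percentile(P,[2,98],axis=0),3).tolist())
            res[f'{n}_{q}_{len([k for k in res if k.startswith(n+"_"+q)])}']=m
np.savez('masks',**res)
t=np.load('last_side.npz')['im']; 
cv2.imwrite('pics/z1.png',cv2.resize(t[160:280,220:340,::-1],None,fx=5,fy=5,interpolation=cv2.INTER_CUBIC))
t=np.load('last_top.npz')['im']; 
cv2.imwrite('pics/z2.png',cv2.resize(t[220:280,210:390,::-1],None,fx=4.4,fy=4.4,interpolation=cv2.INTER_CUBIC))
cv2.imwrite('pics/z3.png',cv2.resize(t[95:165,220:380,::-1],None,fx=5,fy=5,interpolation=cv2.INTER_CUBIC))
E
```

```text
top hook_grip 0.58 [145. 151. 204. 258.] 5579 [0.542 0.348 0.007] [[0.403, 0.27, 0.001], [0.684, 0.407, 0.047]]
top hook_grip 0.57 [222. 235. 267. 257.] 391 [0.422 0.106 0.041] [[0.403, 0.086, 0.004], [0.451, 0.191, 0.095]]
top feeler_grip 0.72 [461. 260. 504. 297.] 498 [ 0.33  -0.524  0.042] [[0.302, -0.547, 0.003], [0.381, -0.465, 0.094]]
top feeler_grip 0.57 [332. 240. 374. 267.] 424 [ 0.405 -0.184  0.041] [[0.384, -0.215, -0.001], [0.437, -0.109, 0.094]]
top feeler_grip 0.22 [388. 147. 443. 254.] 5098 [ 0.553 -0.339  0.004] [[0.417, -0.403, -0.001], [0.696, -0.268, 0.029]]
top carrier 0.82 [234. 106. 350. 153.] 2860 [ 0.759 -0.029  0.007] [[0.687, -0.142, -0.0], [0.824, 0.166, 0.027]]
top crate 0.83 [146. 149. 205. 261.] 5632 [0.543 0.348 0.007] [[0.403, 0.27, 0.0], [0.685, 0.409, 0.047]]
top tray 0.94 [386. 146. 443. 254.] 5201 [ 0.556 -0.339  0.004] [[0.417, -0.403, -0.001], [0.697, -0.267, 0.029]]
top tray 0.53 [236. 104. 350. 161.] 2832 [ 0.761 -0.029  0.007] [[0.686, -0.143, -0.0], [0.824, 0.167, 0.027]]
top tray 0.18 [222. 139. 359. 214.] 8924 [0.619 0.017 0.001] [[0.525, -
[... 1276 characters left out ...]
83, 0.411, 0.048]]
side tray 0.61 [329. 223. 451. 312.] 5609 [ 0.547 -0.334  0.006] [[0.409, -0.407, 0.001], [0.697, -0.267, 0.03]]
side middle_1_mid 0.97 [358. 158. 390. 183.] 612 [ 0.76  -0.002  0.046] [[0.73, -0.012, 0.01], [0.806, 0.042, 0.062]]
side middle_1_mid 0.8 [239. 212. 270. 244.] 789 [ 0.334 -0.028  0.043] [[0.298, -0.054, -0.0], [0.381, 0.059, 0.055]]
side mat 0.58 [278. 157. 398. 238.] 4798 [ 0.614 -0.01   0.002] [[0.525, -0.169, -0.002], [0.714, 0.195, 0.006]]
side rail 0.79 [335. 154. 416. 210.] 1403 [ 0.752 -0.059  0.009] [[0.682, -0.148, 0.003], [0.813, 0.167, 0.027]]
side cup 0.67 [310. 127. 332. 150.] 439 [0.737 0.245 0.042] [[0.708, 0.221, 0.001], [0.774, 0.327, 0.062]]
```

```bash
sleep 0
```

```text
(no output)
```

View pics/z1.png

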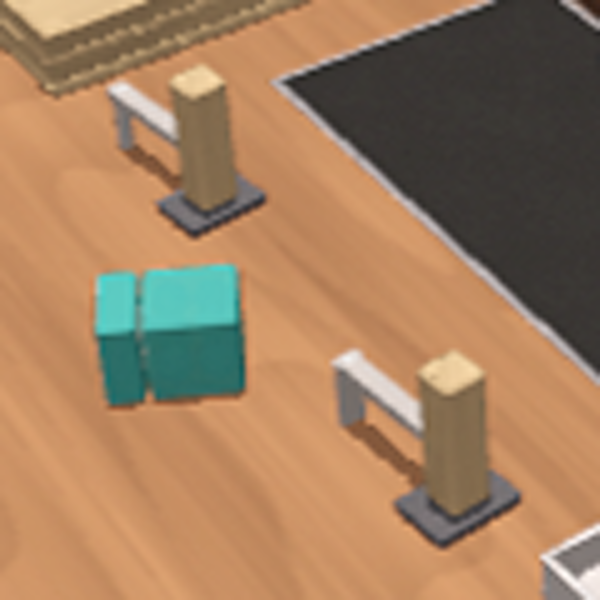

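View pics/z2.png

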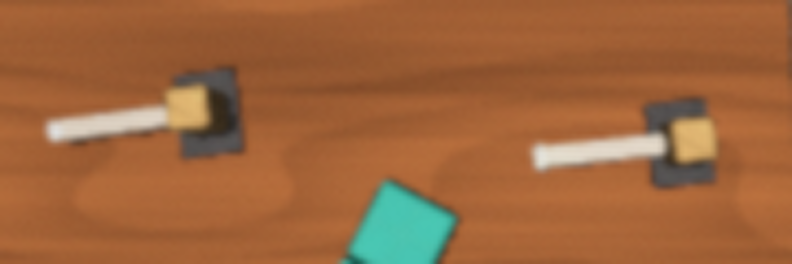

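View pics/z3.png

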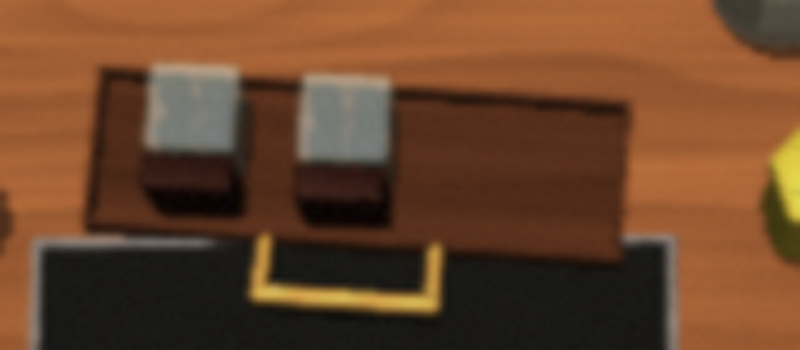

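The tool on the left (y≈0.10) has the narrow round prong, so it is the hook. The one on the right (y≈-0.20) has the wide flat blade, so it is the feeler. The networks agree on both. Next, precise poses.

```bash
cat > m.py <<'E'
from h import *
def tool(P,C,xy,r=0.13):
    # P points, C colours ; around handle guess
    turq=(C[:,1].astype(int)-C[:,0]>40)
    k=(np.hypot(P[:,0]-xy[0],P[:,1]-xy[1])<r)&~turq&(P[:,2]>0)
    P=P[k]; top=P[(P[:,2]>0.088)]
    h=np.median(top,0); mn=top.min(0);mx=top.max(0); c=(mn+mx)/2
    a=P[(P[:,2]>0.036)&(P[:,2]<0.048)]; d=np.hypot(*(a[:,:2]-c[:2]).T); a=a[(d>0.025)&(d<0.1)]; 
    v=a[:,:2]-c[:2]; m=v.mean(0); far=np.percentile(np.hypot(*v.T),98) if len(v) else 0
    u,s,vt=np.linalg.svd(v-m); e=vt[0]*np.sign(vt[0]@m)
    print('tool mean',np.round(top.mean(0),4),'mid',np.round(c,4),'n',len(top),'rng',np.round(mx-mn,3),'armang',round(np.degrees(np.arctan2(m[1],m[0])),1),'pca',round(np.degrees(np.arctan2(e[1],e[0])),1),'far',round(far,3),'armz',round(np.median(a[:,2]),4))
def rect(P,name):
    (cx,cy),(w,h),a=cv2.minAreaRect((P[:,:2]*1000).astype(np.float32))
    print(name,'c',round(cx,1),round(cy,1),'size',round(w,1),round(h,1),'ang',round(a,1),'z',round(np.median(P[:,2]),4),'n',len(P))
E
python3 - <<'E'
from m import *
for n in('top','side'):
    f=np.load(f'last_{n}.npz'); P=f['W'].reshape(-1,3);C=f['im'].reshape(-1,3);g=~np.isnan(P[:,0]);P=P[g];C=C[g]; print(n)
    k=(abs(P[:,0]-.5)<.02)&(abs(P[:,1]-.23)<.03); print('counter z',np.round(np.median(P[k,2]),4))
    tool(P,C,(.425,.1)); tool(P,C,(.405,-.2))
    mk=np.load('masks.npz')
    W=f['W']
    m=mk[f'{n}_carrier_0']; Q=W[m]; Q=Q[(Q[:,2]>.012)&(Q[:,2]<.03)&(Q[:,0]>.695)]; rect(Q,'carrier walls')
    k=(P[:,0]>.64)&(P[:,0]<.71)&(abs(P[:,1])<.08)&(P[:,2]>.02)&(P[:,2]<.035); rect(P[k],'rail')
    k=(P[:,0]>.7)&(P[:,0]<.83)&(P[:,1]<.15)&(P[:,1]>.055)&(P[:,2]>.052)&(P[:,2]<.068); rect(P[k],'left top')
    k=(P[:,0]>.7)&(P[:,0]<.83)&(P[:,1]<.055)&(P[:,1]>-.04)&(P[:,2]>.052)&(P[:,2]<.068); rect(P[k],'mid top')
    for q in('crate','tray'):
        m=mk[f'{n}_{q}_0'];Q=W[m];Q=Q[(Q[:,2]>.02)&(Q[:,2]<.05)]; rect(Q,q)
    m=mk[f'{n}_mat_0'];Q=W[m];Q=Q[abs(Q[:,2])<.006]; rect(Q,'mat')
E
```

```text
top
counter z -0.0003
tool mean [0.4278 0.1048 0.0917] mid [0.4276 0.1048 0.0923] n 89 rng [0.026 0.024 0.008] armang 97.6 pca 98.1 far 0.094 armz 0.0416
tool mean [ 0.4087 -0.1955  0.0916] mid [ 0.4092 -0.1956  0.0922] n 88 rng [0.026 0.024 0.008] armang 96.6 pca 96.4 far 0.091 armz 0.042
carrier walls c 757.7 12.3 size 316.6 127.7 ang 86.2 z 0.0175 n 500
rail c 694.2 17.7 size 106.5 29.7 ang 89.4 z 0.0252 n 150
left top c 778.6 103.4 size 52.4 75.4 ang 86.5 z 0.0572 n 451
mid top c 772.1 16.5 size 52.0 75.6 ang 87.1 z 0.0574 n 457
crate c 544.3 340.6 size 291.1 139.4 ang 1.8 z 0.042 n 1415
tray c 555.5 -336.0 size 290.0 137.7 ang 1.8 z 0.0269 n 542
mat c 627.3 14.4 size 381.3 210.7 ang 89.9 z 0.001 n 8455
side
counter z 0.0013
tool mean [0.4249 0.1017 0.0923] mid [0.425  0.1046 0.0922] n 51 rng [0.026 0.031 0.008] armang 98.2 pca 95.9 far 0.093 armz 0.0425
tool mean [ 0.406  -0.1986  0.0919] mid [ 0.4064 -0.198   0.0923] n 81 rng [0.028 0.028 0.008] armang 96.4 pca 95.3 far 0.096 armz 0.0423
carrier walls c 757.2 10.5 size 122.1 325.5 ang 0.2 z 0.0175 n 414
rail c 691.3 14.4 size 111.7 26.6 ang 89.0 z 0.0258 n 101
left top c 776.5 100.9 size 60.9 79.9 ang 89.9 z 0.0584 n 235
mid top c 769.9 14.9 size 56.3 79.3 ang 84.2 z 0.0587 n 264
crate c 541.9 340.4 size 294.2 150.8 ang 1.7 z 0.0356 n 1405
tray c 555.3 -334.7 size 296.1 141.8 ang 1.6 z 0.0265 n 956
mat c 622.6 16.9 size 388.0 209.6 ang 89.9 z 0.0022 n 4646
```

```bash
cat > p.py <<'E'
from h import *
# carried out with measured pose: go(x,y,z,yaw of tool y)
def go(x,y,z,yaw=None):
    s=st(); R=np.array(s['tool_rot']); p=np.array(s['position'])
    cur=np.degrees(np.arctan2(R[1,1],R[0,1]))
    print('tilt',np.round(R[:2,2],4),'yaw',round(cur,2))
    d=R.T@(np.array([x,y,z])-p)/0.04
    n=int(np.ceil(max(abs(d).max(),np.linalg.norm(d)*.04/.048))) or 1
    print('shift units total',np.round(d,3),'rows',n,'per row',np.round(d/n,4))
    if yaw is not None:
        e=(yaw-cur+90)%180-90
        print('turn z units total',round(-np.radians(e)/.15,3))
if __name__=='__main__':
    import sys; go(*map(float,sys.argv[1:]))
E
python3 p.py 0.4265 0.104 0.16 98
python3 - <<'E'
from h import *
im=np.load('last_top.npz')['im'].copy(); ims=np.load('last_side.npz')['im'].copy()
def pts(c,yaw,l):
    a=np.radians(yaw);R=np.array([[np.cos(a),-np.sin(a)],[np.sin(a),np.cos(a)]])
    l=np.array(l,float); o=l.copy(); o[:,:2]=l[:,:2]@R.T+c; return o
c=(.7605,.012);yaw=-3.5
for n,I in(('top',im),('side',ims)):
    I2=cv2.resize(I,None,fx=4,fy=4,interpolation=cv2.INTER_CUBIC)
    for l,col in(([[-.049,-.158,.018],[-.049,.158,.018],[.049,.158,.018],[.049,-.158,.018]],(0,255,0)),([[-.089,-.05,.027],[-.089,.05,.027],[-.079,.05,.027],[-.079,-.05,.027]],(255,0,255)),([[-.009-.0,-.026,.058],[-.009,.026,.058],[.043,.026,.058],[.043,-.026,.058]],(0,255,255))):
        q=(proj(n,pts(c,yaw,l))+.5)*4-.5
        cv2.polylines(I2,[q.round().astype(int)],True,col,1)
    I2=I2[95*4:165*4,220*4:380*4] if n=='top' else I2[140*4:230*4,320*4:440*4]
    cv2.imwrite(f'pics/ov_{n}.png',I2[...,::-1])
E
```

```text
t 1.2 pos [0.1802 0.5196 0.2313] F [-0.2  0.1 -0. ] w 0.0853
[[-0.945, 0.328, -0.0], [0.328, 0.945, -0.0], [0.0, -0.0, -1.0]]
tilt [-0. -0.] yaw 70.87
shift units total [-9.222 -7.799  1.783] rows 11 per row [-0.8384 -0.709   0.1621]
turn z units total -3.156
```

```bash
sleep 0
```

```text
(no output)
```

View pics/ov_top.png

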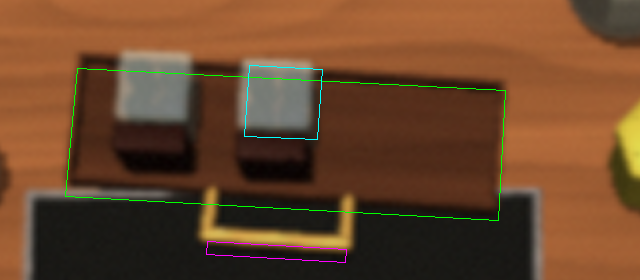

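Call:
jog_arm:
  plan:
    - [[-0.7,-0.6,0,0,0,0],[-0.7,-0.6,0,0,0,0],[-0.7,-0.6,0,0,0,0],[-0.7,-0.6,0,0,0,0],[-0.7,-0.6,0,0,0,0],[-0.7,-0.6,0,0,0,0],[-0.7,-0.6,0,0,0,0],[-0.7,-0.6,0,0,0,0],[-0.7,-0.6,0,0,0,0],[-0.7,-0.6,0,0,0,0]]
  grip: 1

```text
time_s: 2.2
position: [0.3667, 0.1998, 0.2315]
tool_rot: [[-0.945, 0.328, 0.001], [0.328, 0.945, 0.0], [-0.0, 0.0, -1.0]]
ft_force: [-0.3, 0.4, -0.9]
grip_width: 0.0853
```

Call:
jog_arm:
  plan:
    - [[-0.74,-0.6,0.2,0,0,0],[-0.74,-0.6,0.2,0,0,0],[-0.74,-0.6,0.2,0,0,0],[0,0,0.2,0,0,-0.63],[0,0,0.2,0,0,-0.63],[0,0,0.2,0,0,-0.63],[0,0,0.2,0,0,-0.63],[0,0,0.2,0,0,-0.63],[0,0,0,0,0,0]]

```text
time_s: 3.1
position: [0.426, 0.104, 0.1667]
tool_rot: [[-0.99, -0.139, -0.002], [-0.139, 0.99, 0.0], [0.002, 0.0, -1.0]]
ft_force: [0.5, 0.7, -0.3]
grip_width: 0.0856
```

```bash
python3 p.py 0.4265 0.104 0.051 98
```

```text
t 3.1 pos [0.426  0.104  0.1667] F [ 0.5  0.7 -0.3] w 0.0856
[[-0.99, -0.139, -0.002], [-0.139, 0.99, 0.0], [0.002, 0.0, -1.0]]
tilt [-0.0017  0.    ] yaw 97.99
shift units total [-0.017 -0.003  2.891] rows 3 per row [-5.700e-03 -9.000e-04  9.638e-01]
turn z units total -0.001
```

Call:
jog_arm:
  plan:
    - [[0,0,0.58,0,0,0],[0,0,0.58,0,0,0],[0,0,0.58,0,0,0],[0,0,0.58,0,0,0],[0,0,0.57,0,0,0],[0,0,0,0,0,0]]

```text
time_s: 3.7
position: [0.4255, 0.104, 0.0503]
tool_rot: [[-0.991, -0.136, -0.004], [-0.136, 0.991, 0.0], [0.004, 0.001, -1.0]]
ft_force: [-0.1, 0.5, 0.5]
grip_width: 0.0858
```

Call:
jog_arm:
  plan:
    - [[0,0,0,0,0,0],[0,0,0,0,0,0],[0,0,0,0,0,0],[0,0,0,0,0,0],[0,0,0,0,0,0],[0,0,0,0,0,0],[0,0,0,0,0,0],[0,0,0,0,0,0],[0,0,0,0,0,0],[0,0,0,0,0,0]]
  grip: -1
  squeeze: 80

```text
time_s: 4.7
position: [0.4268, 0.104, 0.0524]
tool_rot: [[-0.99, -0.138, 0.001], [-0.138, 0.99, -0.0], [-0.001, -0.0, -1.0]]
ft_force: [0.1, -0.5, 7.3]
grip_width: 0.0251
```

```bash
python3 - <<'E'
from m import *
st()
for n in('top','side'):
    im,d,W=snap(n,n+'1.png'); np.savez('last_'+n,im=im,W=W)
    cv2.imwrite(f'pics/g_{n}.png',cv2.resize((im[200:290,180:320] if n=='top' else im[120:240,200:360])[...,::-1],None,fx=4,fy=4))
    m=(W[...,0]>.64)&(W[...,0]<.7)&(abs(W[...,1]-.02)<.07)&(W[...,2]>.02)&(W[...,2]<.035)&(im[...,0]>120)
    Q=W[m]; rect(Q,'rail'); 
    for y in (-.01,.02,.05):
        k=abs(Q[:,1]-y)<.008; print(y,np.round(np.sort(Q[k,0])[[0,-1]],4),k.sum())
E
```

```text
t 4.7 pos [0.4268 0.104  0.0524] F [ 0.1 -0.5  7.3] w 0.0251
[[-0.99, -0.138, 0.001], [-0.138, 0.99, -0.0], [-0.001, -0.0, -1.0]]
rail c 689.8 17.8 size 106.7 18.8 ang 89.4 z 0.0256 n 135
-0.01 [0.681  0.6876] 15
0.02 [0.6817 0.6908] 18
0.05 [0.6844 0.6943] 23
rail c 687.6 17.8 size 115.3 21.9 ang 88.5 z 0.0266 n 83
-0.01 [0.6775 0.6878] 12
0.02 [0.6783 0.689 ] 12
0.05 [0.6825 0.6893] 8
```

Call:
jog_arm:
  plan:
    - [[0,0,-0.3,0,0,0],[0,0,-0.6,0,0,0],[0,0,-0.6,0,0,0],[0,0,-0.5,0,0,0],[0,0,0,0,0,0.8],[0,0,0,0,0,0.8],[0,0,0,0,0,0.8],[0,0,0,0,0,0.8],[0,0,0,0,0,0.8],[0,0,0,0,0,0.8]]

```text
time_s: 5.8
position: [0.4262, 0.104, 0.1317]
tool_rot: [[-0.833, 0.553, -0.0], [0.553, 0.833, -0.0], [0.0, -0.0, -1.0]]
ft_force: [0.4, -0.3, -3.0]
grip_width: 0.0252
```

Call:
jog_arm:
  plan:
    - [[0,0,0,0,0,0.8],[0,0,0,0,0,0.8],[0,0,0,0,0,0.8],[0,0,0,0,0,0.8],[0,0,0,0,0,0.8],[0,0,0,0,0,0.8],[0,0,0,0,0,0.8],[0,0,0,0,0,0.8],[0,0,0,0,0,0.2],[0,0,0,0,0,0]]

```text
time_s: 6.8
position: [0.4262, 0.104, 0.1317]
tool_rot: [[0.001, 1.0, -0.0], [1.0, -0.001, 0.0], [0.0, -0.0, -1.0]]
ft_force: [-0.1, -0.7, -1.3]
grip_width: 0.0253
```

```bash
python3 p.py 0.616 0.034 0.132 0;  python3 - <<'E'
from m import *
for n in('top','side'):
    im,d,W=snap(n,n+'2.png'); np.savez('last_'+n,im=im,W=W)
E
```

```text
t 6.8 pos [0.4262 0.104  0.1317] F [-0.1 -0.7 -1.3] w 0.0253
[[0.001, 1.0, -0.0], [1.0, -0.001, 0.0], [0.0, -0.0, -1.0]]
tilt [-0.0004  0.    ] yaw -0.04
shift units total [-1.747  4.746 -0.01 ] rows 5 per row [-0.3494  0.9492 -0.0019]
turn z units total -0.005
```

View pics/side2.png

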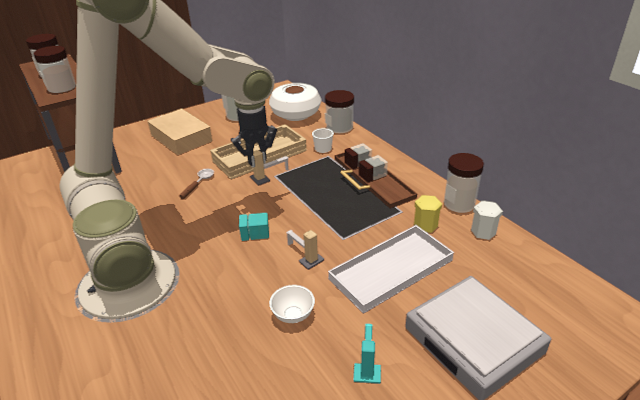

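The hook is held upright at (262,165) with its arm pointing forward. I'll move to above the opening, then look.

Call:
jog_arm:
  plan:
    - [[-0.35,0.95,0,0,0,0],[-0.35,0.95,0,0,0,0],[-0.35,0.95,0,0,0,0],[-0.35,0.95,0,0,0,0],[-0.35,0.95,0,0,0,0],[0,0,0,0,0,0],[0,0,0,0,0,0]]

```text
time_s: 7.6
position: [0.6162, 0.0337, 0.1309]
tool_rot: [[0.0, 1.0, -0.002], [1.0, -0.0, 0.0], [0.0, -0.002, -1.0]]
ft_force: [-0.1, 0.2, -2.0]
grip_width: 0.025
```

```bash
python3 - <<'E'
from m import *
st()
for n in('top','side'):
    im,d,W=snap(n,n+'3.png'); np.savez('last_'+n,im=im,W=W)
    q=proj(n,[[.7055,.034,.08],[.6855,.018,.022]]);print(n,q)
    u,v=q[0].round().astype(int)
    cv2.imwrite(f'pics/g_{n}.png',cv2.resize(im[v-50:v+50,u-65:u+65][...,::-1],None,fx=6,fy=6,interpolation=cv2.INTER_CUBIC))
    P=W.reshape(-1,3); k=(P[:,2]>.105)&(P[:,2]<.135)&(P[:,0]>.63)&(abs(P[:,1]-.034)<.02)
    Q=P[k]; print(len(Q), np.round(Q.min(0),4) if len(Q) else'',np.round(Q.max(0),4) if len(Q) else '',np.round(Q.mean(0),4))
E
```

```text
t 7.6 pos [0.6162 0.0337 0.1309] F [-0.1  0.2 -2. ] w 0.025
[[0.0, 1.0, -0.002], [1.0, -0.0, 0.0], [0.0, -0.002, -1.0]]
top [[281.19271267 142.55905391]
 [288.55291288 154.97430683]]
0   [nan nan nan]
side [[352.06459392 159.80756338]
 [349.72297208 180.24811002]]
180 [0.6321 0.0146 0.1057] [1.6525 0.0533 0.1349] [1.0499 0.0323 0.1196]<stdin>:9: RuntimeWarning: Mean of empty slice.
  ret = um.true_divide(
```

View pics/g_side.png

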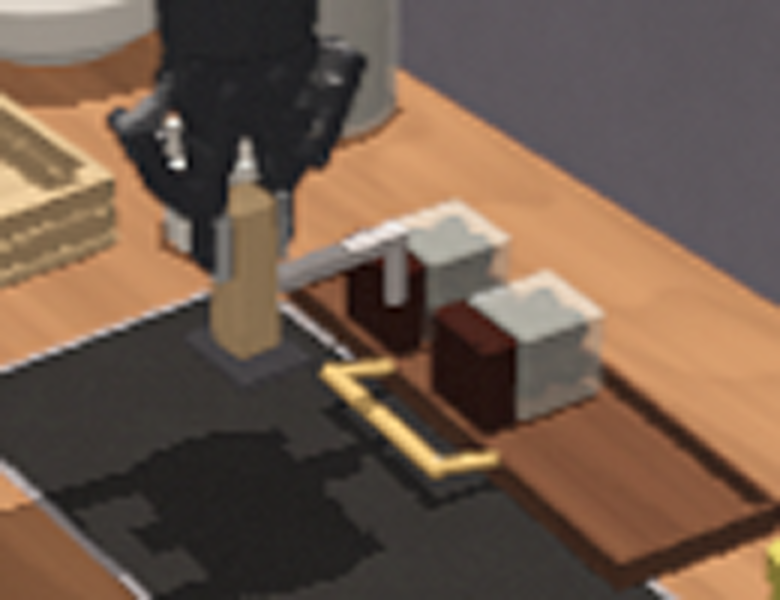

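View pics/g_top.png

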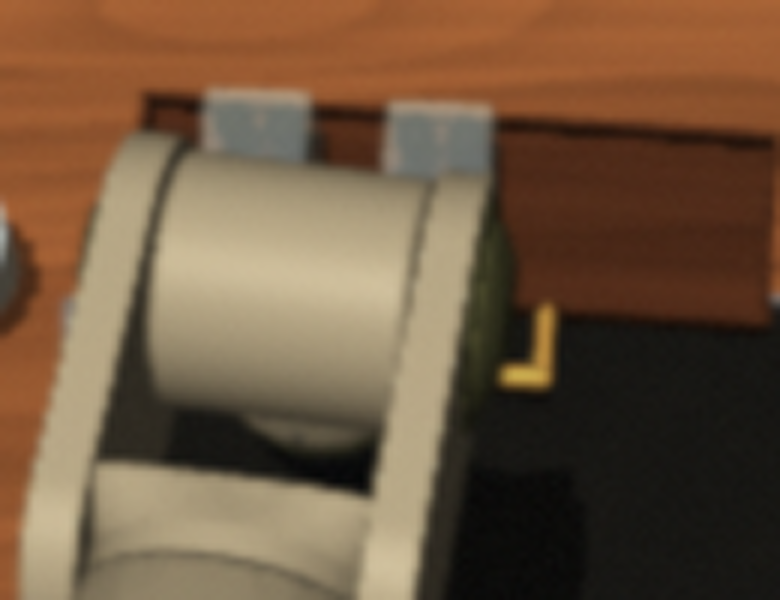

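The side view shows the prong tip at about (353,160). My predicted position was (352,160), so they agree. Lowering it into the opening.

Call:
jog_arm:
  plan:
    - [[0,0,0.4,0,0,0],[0,0,0.4,0,0,0],[0,0,0.4,0,0,0],[0,0,0.3,0,0,0],[0,0,0.3,0,0,0],[0,0,0,0,0,0],[0,0,0,0,0,0]]

```text
time_s: 8.4
position: [0.6165, 0.034, 0.0601]
tool_rot: [[0.0, 1.0, 0.0], [1.0, -0.0, -0.0], [-0.0, 0.0, -1.0]]
ft_force: [0.3, 0.6, -1.2]
grip_width: 0.0249
```

```bash
python3 - <<'E'
from m import *
st()
im,d,W=snap('side','side4.png'); u,v=350,170
cv2.imwrite(f'pics/g_side4.png',cv2.resize(im[v-50:v+50,u-65:u+65][...,::-1],None,fx=6,fy=6,interpolation=cv2.INTER_CUBIC))
E
```

```text
t 8.4 pos [0.6165 0.034  0.0601] F [ 0.3  0.6 -1.2] w 0.0249
[[0.0, 1.0, 0.0], [1.0, -0.0, -0.0], [-0.0, 0.0, -1.0]]
```

View pics/g_side4.png

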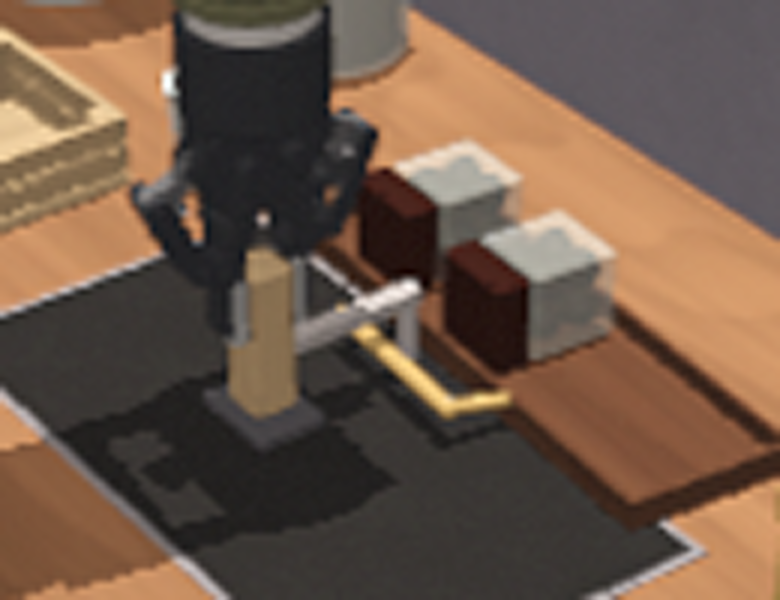

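The prong is inside the opening behind the rail. Pulling.

Call:
jog_arm:
  plan:
    - [[0,-0.1,0,0,0,0],[0,-0.1,0,0,0,0],[0,-0.1,0,0,0,0],[0,-0.15,0,0,0,0],[0,-0.15,0,0,0,0],[0,-0.15,0,0,0,0],[0,-0.15,0,0,0,0],[0,-0.15,0,0,0,0],[0,-0.15,0,0,0,0],[0,-0.15,0,0,0,0]]

```text
time_s: 9.45
position: [0.5622, 0.0339, 0.06]
tool_rot: [[0.001, 1.0, 0.001], [1.0, -0.001, -0.0], [-0.0, 0.001, -1.0]]
ft_force: [6.0, 0.2, 0.6]
grip_width: 0.0249
```

Call:
jog_arm:
  plan:
    - [[0,-0.15,0,0,0,0],[0,-0.15,0,0,0,0],[0,-0.15,0,0,0,0],[0,-0.15,0,0,0,0],[0,-0.15,0,0,0,0],[0,-0.15,0,0,0,0],[0,-0.15,0,0,0,0],[0,-0.15,0,0,0,0],[0,-0.15,0,0,0,0],[0,-0.15,0,0,0,0]]

```text
time_s: 10.45
position: [0.5022, 0.034, 0.06]
tool_rot: [[0.001, 1.0, 0.001], [1.0, -0.001, -0.0], [-0.0, 0.001, -1.0]]
ft_force: [5.5, -0.4, -0.4]
grip_width: 0.0252
```

```bash
cat > look.py <<'E'
from m import *
import sys
st()
out=[]
for n in('top','side'):
    im,d,W=snap(n,f'{n}_{sys.argv[1]}.png'); np.savez('last_'+n,im=im,W=W)
    P=W.reshape(-1,3);C=im.reshape(-1,3);g=~np.isnan(P[:,0]);P=P[g];C=C[g]
    k=(P[:,0]>.45)&(P[:,0]<.85)&(abs(P[:,1])<.19)&(P[:,2]>.052)&(P[:,2]<.068)
    Q=P[k]
    if len(Q)<30: continue
    for nm,lo,hi in(('left',.06,.19),('mid',-.045,.06),('right',-.19,-.05)):
        q=Q[(Q[:,1]>lo)&(Q[:,1]<hi)]
        if len(q)>40: rect(q,n+' '+nm)
E
python3 look.py 5
```

```text
t 10.45 pos [0.5022 0.034  0.06  ] F [ 5.5 -0.4 -0.4] w 0.0252
[[0.001, 1.0, 0.001], [1.0, -0.001, -0.0], [-0.0, 0.001, -1.0]]
top left c 668.8 109.4 size 77.1 50.6 ang 1.8 z 0.0575 n 475
top mid c 648.8 22.2 size 114.7 50.8 ang 0.8 z 0.0575 n 470
side left c 663.0 111.6 size 76.6 60.2 ang 3.3 z 0.0586 n 251
side mid c 593.2 19.9 size 225.5 56.7 ang 1.1 z 0.0588 n 346
```

View pics/side_5.png

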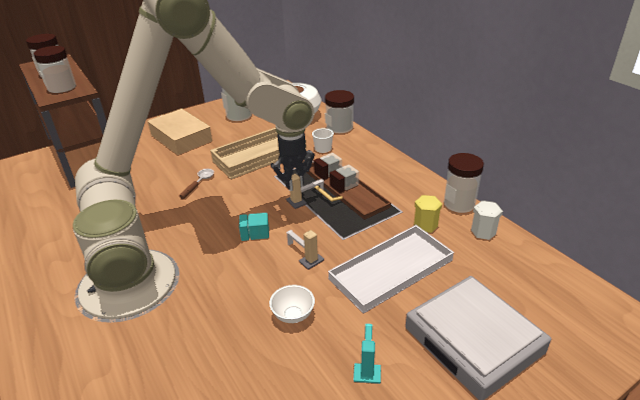

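Call:
jog_arm:
  plan:
    - [[0,-0.15,0,0,0,0],[0,-0.15,0,0,0,0],[0,-0.15,0,0,0,0],[0,-0.15,0,0,0,0],[0,-0.15,0,0,0,0],[0,-0.1,0,0,0,0],[0,-0.1,0,0,0,0],[0,0,0,0,0,0],[0,0.15,0,0,0,0],[0,0,0,0,0,0]]

```text
time_s: 11.55
position: [0.4709, 0.034, 0.0597]
tool_rot: [[0.0, 1.0, -0.0], [1.0, -0.0, 0.0], [0.0, -0.0, -1.0]]
ft_force: [0.9, -0.3, -0.7]
grip_width: 0.0253
```

Call:
jog_arm:
  plan:
    - [[0,0,-0.3,0,0,0],[0,0,-0.5,0,0,0],[0,0,-0.5,0,0,0],[0,0,-0.5,0,0,0],[0,0,0,0,0,0]]

```text
time_s: 12.05
position: [0.4714, 0.0339, 0.1335]
tool_rot: [[0.0, 1.0, 0.004], [1.0, -0.0, -0.001], [-0.001, 0.004, -1.0]]
ft_force: [0.4, -0.2, -2.8]
grip_width: 0.0252
```

```bash
python3 look.py 6;python3 p.py 0.4265 0.104 0.132 98
```

```text
t 12.05 pos [0.4714 0.0339 0.1335] F [ 0.4 -0.2 -2.8] w 0.0252
[[0.0, 1.0, 0.004], [1.0, -0.0, -0.001], [-0.001, 0.004, -1.0]]
top left c 626.5 112.6 size 75.6 52.2 ang 5.3 z 0.0575 n 487
top mid c 630.0 25.8 size 76.9 52.0 ang 3.8 z 0.0574 n 478
side left c 624.1 113.5 size 76.2 59.5 ang 3.6 z 0.0584 n 190
side mid c 627.9 24.9 size 79.1 57.4 ang 2.9 z 0.0584 n 293
t 12.15 pos [0.4701 0.0341 0.1312] F [-0.   0.1 -1.3] w 0.0251
[[0.0, 1.0, -0.001], [1.0, -0.0, 0.0], [0.0, -0.001, -1.0]]
tilt [-0.0007  0.0001] yaw -0.02
shift units total [ 1.748 -1.09  -0.02 ] rows 2 per row [ 0.8738 -0.5451 -0.0102]
turn z units total 9.538
```

View pics/side_6.png

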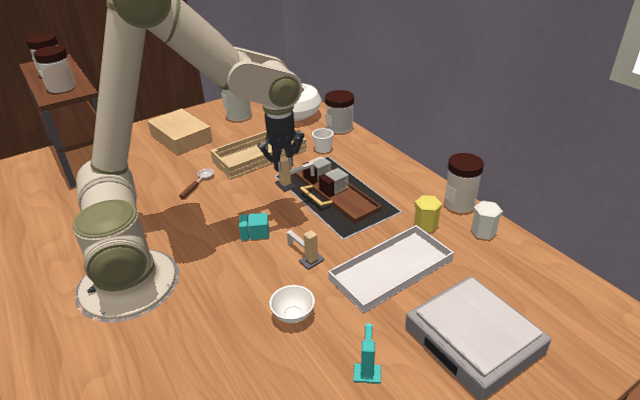

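The carrier lies on the mat (about x 0.625, y 0.02, yaw +4°). I'm returning the hook to where it stood.

Call:
jog_arm:
  plan:
    - [[0.58,-0.363,0,0,0,0],[0.58,-0.363,0,0,0,0],[0.58,-0.363,0,0,0,0],[0,0,0,0,0,-0.8],[0,0,0,0,0,-0.8],[0,0,0,0,0,-0.8],[0,0,0,0,0,-0.8],[0,0,0,0,0,-0.8],[0,0,0,0,0,-0.8],[0,0,0,0,0,-0.8]]

```text
time_s: 13.15
position: [0.4262, 0.1036, 0.1303]
tool_rot: [[-0.748, 0.664, -0.003], [0.664, 0.748, 0.0], [0.002, -0.002, -1.0]]
ft_force: [-0.3, -1.2, -1.4]
grip_width: 0.0249
```

Call:
jog_arm:
  plan:
    - [[0,0,0,0,0,-0.8],[0,0,0,0,0,-0.8],[0,0,0,0,0,-0.8],[0,0,0,0,0,-0.8],[0,0,0,0,0,-0.8],[0,0,0,0,0,-0.8],[0,0,0,0,0,-0.8],[0,0,0.9,0,0,-0.2],[0,0,0.7,0,0,0],[0,0,0,0,0,0]]

```text
time_s: 14.15
position: [0.4244, 0.1036, 0.0644]
tool_rot: [[-0.99, -0.138, -0.009], [-0.138, 0.99, 0.0], [0.009, 0.001, -1.0]]
ft_force: [-0.0, 0.5, -0.4]
grip_width: 0.0252
```

```bash
python3 p.py 0.4265 0.104 0.0525 98
```

```text
t 14.15 pos [0.4244 0.1036 0.0644] F [-0.   0.5 -0.4] w 0.0252
[[-0.99, -0.138, -0.009], [-0.138, 0.99, 0.0], [0.009, 0.001, -1.0]]
tilt [-0.0087  0.0003] yaw 97.93
shift units total [-0.056  0.002  0.296] rows 1 per row [-0.0565  0.0021  0.296 ]
turn z units total -0.008
```

Call:
jog_arm:
  plan:
    - [[0,0,0.1,0,0,0],[0,0,0.1,0,0,0],[0,0,0.08,0,0,0],[0,0,0.03,0,0,0],[0,0,0,0,0,0],[0,0,0,0,0,0]]

```text
time_s: 14.75
position: [0.427, 0.1036, 0.0556]
tool_rot: [[-0.99, -0.138, 0.001], [-0.138, 0.99, -0.0], [-0.001, -0.0, -1.0]]
ft_force: [0.5, -0.4, -1.8]
grip_width: 0.025
```

Call:
jog_arm:
  plan:
    - [[0,0,0.03,0,0,0],[0,0,0.03,0,0,0],[0,0,0.02,0,0,0],[0,0,0,0,0,0],[0,0,0,0,0,0]]

```text
time_s: 15.25
position: [0.4269, 0.1037, 0.0524]
tool_rot: [[-0.99, -0.138, 0.0], [-0.138, 0.99, -0.0], [-0.0, -0.0, -1.0]]
ft_force: [-1.7, 0.5, 5.3]
grip_width: 0.0249
```

Contact with the counter. Releasing.

Call:
jog_arm:
  plan:
    - [[0,0,0,0,0,0],[0,0,0,0,0,0],[0,0,0,0,0,0],[0,0,0,0,0,0],[0,0,0,0,0,0],[0,0,0,0,0,0],[0,0,0,0,0,0],[0,0,0,0,0,0]]
  grip: 1

```text
time_s: 16.05
position: [0.4268, 0.1036, 0.0521]
tool_rot: [[-0.99, -0.138, -0.0], [-0.138, 0.99, 0.0], [0.0, 0.0, -1.0]]
ft_force: [-0.1, -0.1, -0.0]
grip_width: 0.0853
```

Call:
jog_arm:
  plan:
    - [[0,0,-0.3,0,0,0],[0,0,-0.6,0,0,0],[0,0,-0.6,0,0,0],[0,0,-0.6,0,0,0],[0,0,-0.6,0,0,0],[0,0,0,0,0,0]]

```text
time_s: 16.65
position: [0.4281, 0.1036, 0.1626]
tool_rot: [[-0.99, -0.138, 0.006], [-0.138, 0.99, -0.0], [-0.006, -0.001, -1.0]]
ft_force: [1.0, -0.1, -1.2]
grip_width: 0.0849
```

```bash
python3 look.py 7; python3 - <<'E'
from m import *
for n in('top','side'):
    f=np.load(f'last_{n}.npz'); P=f['W'].reshape(-1,3);C=f['im'].reshape(-1,3);g=~np.isnan(P[:,0]);P=P[g];C=C[g]; print(n)
    tool(P,C,(.407,-.197))
    if n=='side': tool(P[P[:,2]<.1],C[P[:,2]<.1],(.4265,.104))
E
python3 p.py 0.4075 -0.197 0.16 96
```

```text
t 16.65 pos [0.4281 0.1036 0.1626] F [ 1.  -0.1 -1.2] w 0.0849
[[-0.99, -0.138, 0.006], [-0.138, 0.99, -0.0], [-0.006, -0.001, -1.0]]
top left c 626.8 112.9 size 75.6 52.0 ang 4.4 z 0.0575 n 487
top mid c 629.7 25.9 size 76.8 51.5 ang 4.3 z 0.0575 n 483
side left c 625.2 111.1 size 79.5 55.0 ang 2.8 z 0.0583 n 253
side mid c 628.3 26.3 size 79.3 59.9 ang 6.2 z 0.0584 n 287
top
tool mean [ 0.4084 -0.1955  0.0919] mid [ 0.4092 -0.1957  0.0927] n 91 rng [0.026 0.024 0.009] armang 96.6 pca 96.3 far 0.091 armz 0.0419
side
tool mean [ 0.4059 -0.1986  0.092 ] mid [ 0.4073 -0.1975  0.0921] n 81 rng [0.027 0.03  0.008] armang 97.2 pca 95.2 far 0.095 armz 0.0422
tool mean [0.4246 0.1011 0.0915] mid [0.4259 0.1042 0.092 ] n 50 rng [0.027 0.032 0.008] armang 99.7 pca 95.7 far 0.095 armz 0.0425
t 16.75 pos [0.4267 0.1036 0.16  ] F [-0.2 -0.7  0. ] w 0.0855
[[-0.99, -0.138, 0.0], [-0.138, 0.99, 0.0], [-0.0, -0.0, -1.0]]
tilt [0.0004 0.    ] yaw 97.94
shift units total [ 1.514e+00 -7.377e+00 -1.000e-03] rows 8 per row [ 1.893e-01 -9.222e-01 -1.000e-04]
turn z units total 0.226
```

View pics/side_7.png

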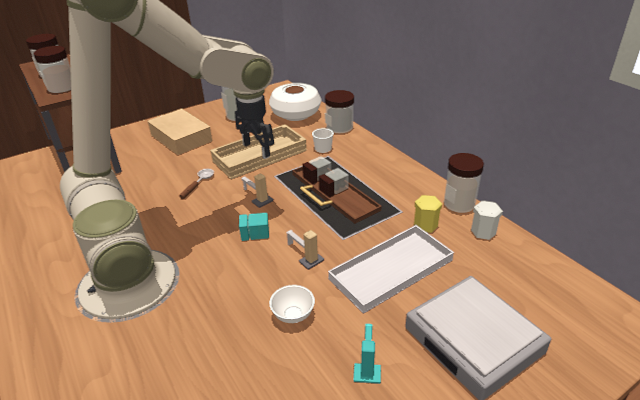

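The hook stands upright again and the carrier is unmoved. Going to the feeler and zooming in on the jars.

Call:
jog_arm:
  plan:
    - [[0.19,-0.92,0,0,0,0],[0.19,-0.92,0,0,0,0],[0.19,-0.92,0,0,0,0],[0.19,-0.92,0,0,0,0],[0.19,-0.92,0,0,0,0],[0.19,-0.92,0,0,0,0],[0.19,-0.92,0,0,0,0.2],[0.19,-0.92,0,0,0,0],[0,0,0,0,0,0],[0,0,0,0,0,0]]

```text
time_s: 17.75
position: [0.4056, -0.1963, 0.1589]
tool_rot: [[-0.994, -0.107, -0.002], [-0.107, 0.994, 0.002], [0.002, 0.002, -1.0]]
ft_force: [1.0, 0.4, 0.6]
grip_width: 0.0851
```

```bash
python3 look.py 8; python3 p.py 0.4075 -0.197 0.051 96; python3 - <<'E'
from h import *
f=np.load('last_top.npz');im=f['im']
cv2.imwrite('pics/z_top8.png',cv2.resize(im[145:210,225:315][...,::-1],None,fx=8,fy=8,interpolation=cv2.INTER_CUBIC))
im=np.load('last_side.npz')['im']
cv2.imwrite('pics/z_side8.png',cv2.resize(im[145:225,280:390][...,::-1],None,fx=7,fy=7,interpolation=cv2.INTER_CUBIC))
E
```

```text
t 17.75 pos [ 0.4056 -0.1963  0.1589] F [1.  0.4 0.6] w 0.0851
[[-0.994, -0.107, -0.002], [-0.107, 0.994, 0.002], [0.002, 0.002, -1.0]]
top left c 626.3 112.5 size 76.4 52.8 ang 4.5 z 0.0575 n 483
top mid c 629.5 25.7 size 75.8 51.6 ang 3.8 z 0.0575 n 477
side left c 650.6 100.2 size 61.6 25.0 ang 50.7 z 0.058 n 59
side mid c 628.0 25.3 size 78.0 59.7 ang 5.3 z 0.0586 n 262
t 17.85 pos [ 0.4059 -0.1952  0.1594] F [-0.  -0.1  0.9] w 0.0856
[[-0.994, -0.109, -0.001], [-0.109, 0.994, 0.001], [0.001, 0.002, -1.0]]
tilt [-0.0013  0.0014] yaw 96.27
shift units total [-0.037 -0.053  2.711] rows 3 per row [-0.0125 -0.0177  0.9035]
turn z units total 0.031
```

View pics/z_top8.png

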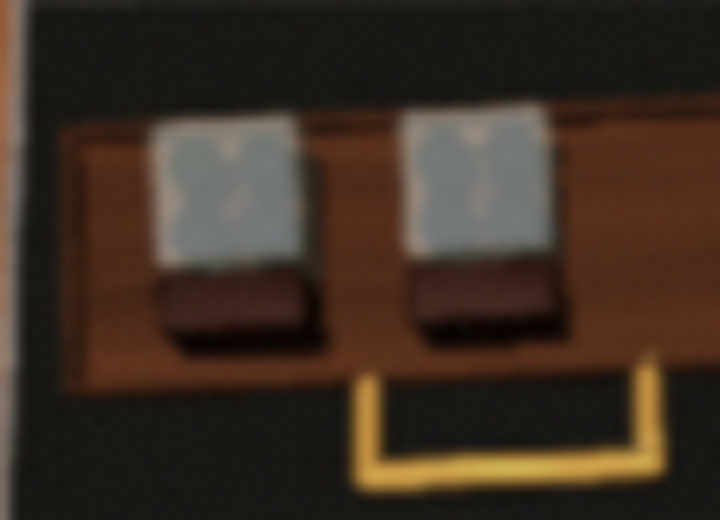

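View pics/z_side8.png

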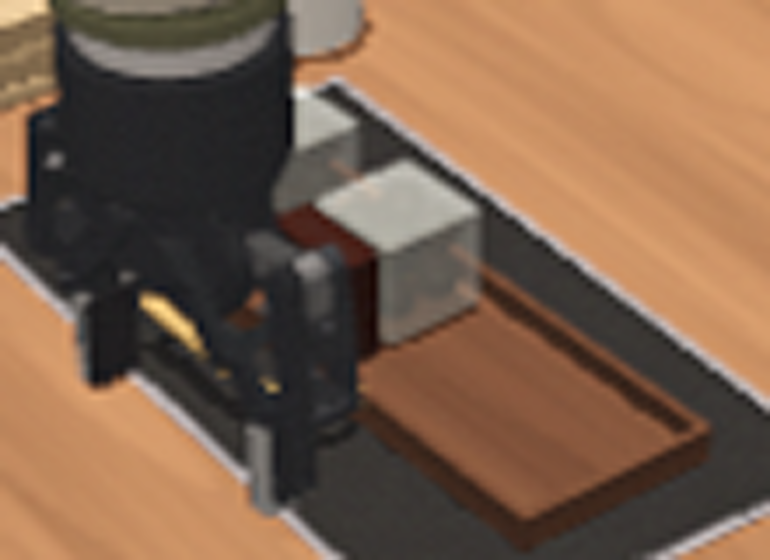

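Both jars look about 76 mm long, which suggests both lids are closed. The blade decides, though. Grasping the feeler.

Call:
jog_arm:
  plan:
    - [[-0.04,-0.05,0.54,0,0,0],[0,0,0.54,0,0,0],[0,0,0.54,0,0,0],[0,0,0.54,0,0,0],[0,0,0.54,0,0,0],[0,0,0,0,0,0],[0,0,0,0,0,0]]

```text
time_s: 18.55
position: [0.4082, -0.1974, 0.0524]
tool_rot: [[-0.994, -0.11, -0.0], [-0.11, 0.994, 0.0], [0.0, 0.0, -1.0]]
ft_force: [-0.5, 0.2, 0.1]
grip_width: 0.0857
```

Call:
jog_arm:
  plan:
    - [[0,0,0,0,0,0],[0,0,0,0,0,0],[0,0,0,0,0,0],[0,0,0,0,0,0],[0,0,0,0,0,0],[0,0,0,0,0,0],[0,0,0,0,0,0],[0,0,0,0,0,0],[0,0,0,0,0,0]]
  grip: -1
  squeeze: 100

```text
time_s: 19.45
position: [0.4081, -0.1982, 0.0525]
tool_rot: [[-0.994, -0.109, 0.0], [-0.109, 0.994, -0.0], [-0.0, -0.0, -1.0]]
ft_force: [-1.2, 0.4, 6.3]
grip_width: 0.0251
```

```bash
python3 p.py 0.4075 -0.197 0.18 3.5
```

```text
t 19.45 pos [ 0.4081 -0.1982  0.0525] F [-1.2  0.4  6.3] w 0.0251
[[-0.994, -0.109, 0.0], [-0.109, 0.994, -0.0], [-0.0, -0.0, -1.0]]
tilt [ 0.0004 -0.0004] yaw 96.23
shift units total [ 0.011  0.03  -3.188] rows 4 per row [ 0.0028  0.0074 -0.7971]
turn z units total -10.154
```

Call:
jog_arm:
  plan:
    - [[0,0,-0.4,0,0,0],[0,0,-0.8,0,0,0],[0,0,-0.8,0,0,0],[0,0,-0.8,0,0,0],[0,0,-0.4,0,0,0.8],[0,0,0,0,0,0.8],[0,0,0,0,0,0.8],[0,0,0,0,0,0.8],[0,0,0,0,0,0.8],[0,0,0,0,0,0.8]]

```text
time_s: 20.45
position: [0.4078, -0.198, 0.1798]
tool_rot: [[-0.816, 0.578, -0.001], [0.578, 0.816, 0.001], [0.001, 0.0, -1.0]]
ft_force: [-0.1, -0.3, -1.8]
grip_width: 0.0249
```

Call:
jog_arm:
  plan:
    - [[0,0,0,0,0,0.8],[0,0,0,0,0,0.8],[0,0,0,0,0,0.8],[0,0,0,0,0,0.8],[0,0,0,0,0,0.8],[0,0,0,0,0,0.8],[0,0,0,0,0,0.8],[0,0,0,0,0,0.4],[0,0,0,0,0,0],[0,0,0,0,0,0]]

```text
time_s: 21.45
position: [0.4079, -0.198, 0.1799]
tool_rot: [[-0.061, 0.998, -0.0], [0.998, 0.061, 0.0], [0.0, -0.0, -1.0]]
ft_force: [-0.6, -0.9, -1.4]
grip_width: 0.025
```

```bash
python3 look.py 9; python3 - <<'E'
from m import *
# blade: measure in side & top with arm pointing +x
s=env.observe(); p=s['position']
for n in('top','side'):
    W=np.load(f'last_{n}.npz')['W']; im=np.load(f'last_{n}.npz')['im']
    P=W.reshape(-1,3); z0=p[2]-.0525
    k=(P[:,0]>p[0]+.03)&(P[:,0]<p[0]+.12)&(abs(P[:,1]-p[1])<.03)&(P[:,2]>z0-.003)&(P[:,2]<z0+.05)
    Q=P[k]; print(n,len(Q))
    if len(Q): print(np.round(Q.min(0)-p,4),np.round(Q.max(0)-p,4))
    a=np.radians(3.5); tip=np.array([p[0]+.09*np.cos(a),p[1]+.09*np.sin(a),z0]); u,v=proj(n,tip)[0].round().astype(int); print(tip,u,v)
    cv2.imwrite(f'pics/b_{n}.png',cv2.resize(im[v-45:v+35,u-50:u+50][...,::-1],None,fx=7,fy=7,interpolation=cv2.INTER_CUBIC))
E
```

```text
t 21.45 pos [ 0.4079 -0.198   0.1799] F [-0.6 -0.9 -1.4] w 0.025
[[-0.061, 0.998, -0.0], [0.998, 0.061, 0.0], [0.0, -0.0, -1.0]]
top left c 626.0 113.0 size 75.6 51.5 ang 4.3 z 0.0576 n 489
top mid c 629.8 25.7 size 76.5 51.7 ang 3.7 z 0.0575 n 485
side mid c 629.6 23.3 size 78.4 55.8 ang 2.4 z 0.0582 n 214
top 4
[ 0.091   0.0079 -0.0326] [ 0.0938  0.0132 -0.0066]
[ 0.49777807 -0.19255291  0.12750015] 367 216
side 193
[ 0.0302 -0.0083 -0.0506] [ 0.0932  0.0155 -0.0062]
[ 0.49777807 -0.19255291  0.12750015] 339 208
```

View pics/b_side.png

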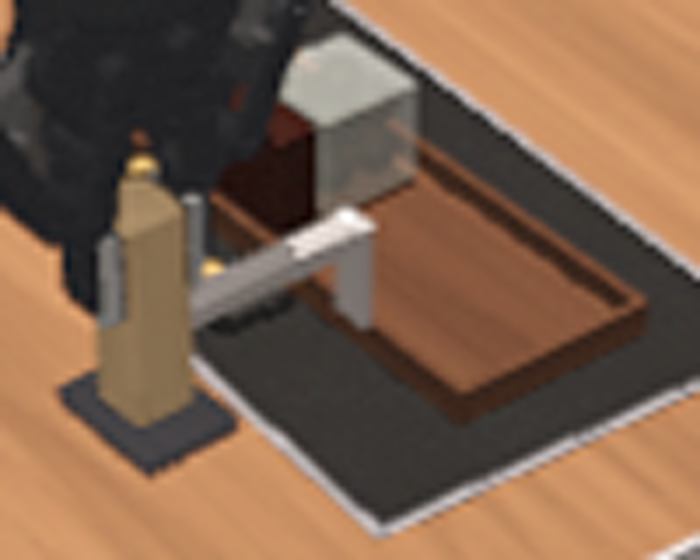

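View pics/b_top.png

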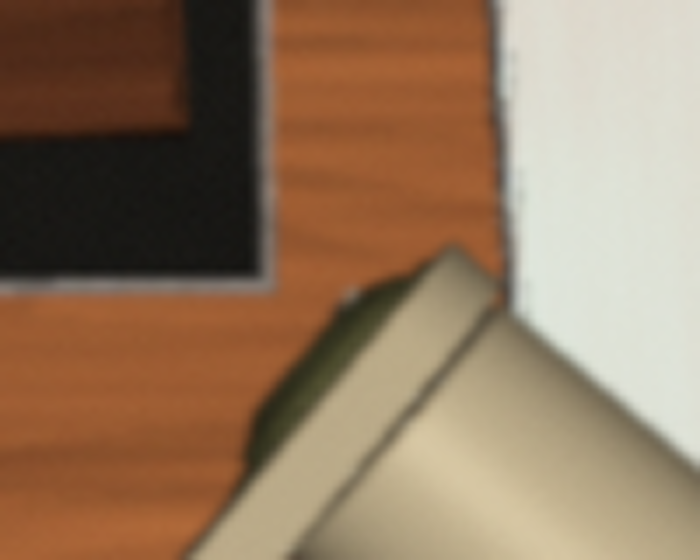

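The blade tip at (340,209) matches the prediction. Moving above the left jar's gap.

```bash
python3 p.py 0.520 0.106 0.15 3.5
```

```text
t 21.55 pos [ 0.4079 -0.198   0.18  ] F [-0.4 -0.1 -1.8] w 0.0248
[[-0.061, 0.998, -0.0], [0.998, 0.061, 0.0], [0.0, -0.0, -1.0]]
tilt [-0.0003  0.0002] yaw 3.48
shift units total [7.417 3.258 0.751] rows 8 per row [0.9271 0.4072 0.0938]
turn z units total -0.002
```

Call:
jog_arm:
  plan:
    - [[0.927,0.407,0,0,0,0],[0.927,0.407,0,0,0,0],[0.927,0.407,0,0,0,0],[0.927,0.407,0,0,0,0],[0.927,0.407,0,0,0,0],[0.927,0.407,0,0,0,0],[0.927,0.407,0.35,0,0,0],[0.927,0.407,0.4,0,0,0],[0,0,0,0,0,0],[0,0,0,0,0,0]]

```text
time_s: 22.55
position: [0.5202, 0.1063, 0.1496]
tool_rot: [[-0.062, 0.998, -0.001], [0.998, 0.062, -0.0], [-0.0, -0.001, -1.0]]
ft_force: [0.5, -0.3, -0.8]
grip_width: 0.0251
```

Call:
jog_arm:
  plan:
    - [[0,0,0.3,0,0,0],[0,0,0.3,0,0,0],[0,0,0,0,0,0],[0,0,0,0,0,0]]

```text
time_s: 22.95
position: [0.5206, 0.1049, 0.1268]
tool_rot: [[-0.059, 0.998, 0.001], [0.998, 0.059, -0.0], [-0.0, 0.001, -1.0]]
ft_force: [-0.5, -0.1, -1.1]
grip_width: 0.0246
```

```bash
cat > b.py <<'E'
from m import *
import sys
s=st(); p=np.array(s['position']); R=np.array(s['tool_rot']); e=R[:,1]
tip=p+.09*e; tip[2]=p[2]-.0525; print('tip est',np.round(tip,4))
for n in('top','side'):
    im,d,W=snap(n,f'{n}_{sys.argv[1]}.png'); u,v=proj(n,tip)[0]; print(n,u,v)
    U,V=int(round(u)),int(round(v))
    I=cv2.resize(im[V-40:V+40,U-50:U+50],None,fx=7,fy=7,interpolation=cv2.INTER_CUBIC)
    cv2.imwrite(f'pics/b_{n}_{sys.argv[1]}.png',I[...,::-1])
E
python3 b.py 10; python3 p.py 0.520 0.106 0.12 3.5
```

```text
t 22.95 pos [0.5206 0.1049 0.1268] F [-0.5 -0.1 -1.1] w 0.0246
[[-0.059, 0.998, 0.001], [0.998, 0.059, -0.0], [-0.0, 0.001, -1.0]]
tip est [0.6104 0.1102 0.0743]
top 253.09808258248344 176.9109627154981
side 312.1172702814461 160.3579634726072
t 23.05 pos [0.5207 0.1053 0.127 ] F [ 0.1  0.1 -0.6] w 0.025
[[-0.059, 0.998, 0.001], [0.998, 0.059, -0.0], [-0.0, 0.001, -1.0]]
tilt [ 0.0015 -0.0001] yaw 3.37
shift units total [ 0.019 -0.018  0.176] rows 1 per row [ 0.0194 -0.0179  0.1756]
turn z units total -0.015
```

View pics/b_side_10.png

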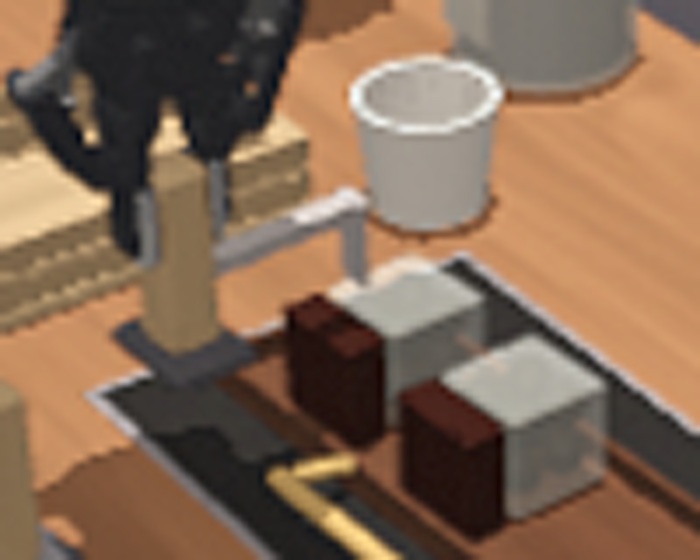

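View pics/b_top_10.png

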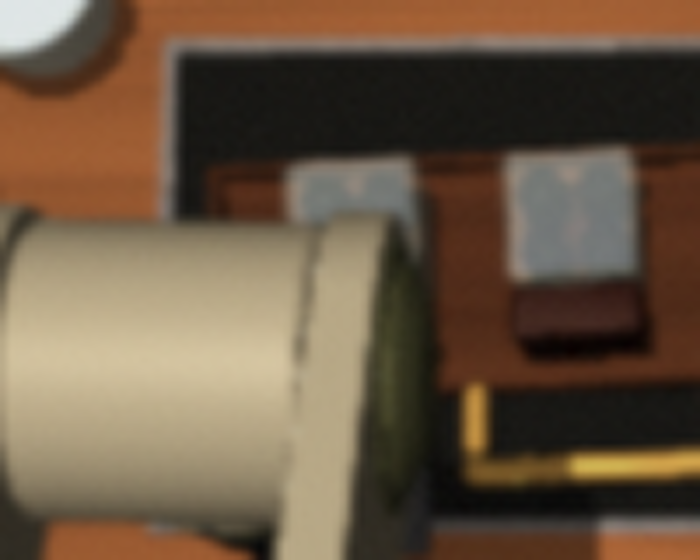

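Blade tip at side pixel (313,160), as predicted. Descending slowly.

Call:
jog_arm:
  plan:
    - [[0.02,-0.02,0.15,0,0,0],[0,0,0.1,0,0,0],[0,0,0.05,0,0,0],[0,0,0,0,0,0]]

```text
time_s: 23.45
position: [0.5194, 0.1065, 0.1137]
tool_rot: [[-0.06, 0.998, -0.001], [0.998, 0.06, -0.0], [0.0, -0.001, -1.0]]
ft_force: [-0.4, 0.0, -1.9]
grip_width: 0.0249
```

```bash
python3 b.py 11; python3 - <<'E'
from h import *
im=cv2.imread('pics/side_11.png'); I=cv2.resize(im,None,fx=7,fy=7,interpolation=cv2.INTER_CUBIC)
a=np.radians(3.8);R=np.array([[np.cos(a),-np.sin(a)],[np.sin(a),np.cos(a)]])
for c in((.6262,.1127),(.6297,.0258)):
  for x in(-.038,-.016,-.014,.038):
    q=np.array([[x,-.026],[x,.026]])@R.T+c; q=np.c_[q,[.058,.058]]
    q=(proj('side',q)+.5)*7-.5; cv2.line(I,*[tuple(int(t) for t in k.round()) for k in q],(0,255,0),1)
I=I[130*7:205*7,270*7:370*7]; cv2.imwrite('pics/ov11.png',I)
E
```

```text
t 23.45 pos [0.5194 0.1065 0.1137] F [-0.4  0.  -1.9] w 0.0249
[[-0.06, 0.998, -0.001], [0.998, 0.06, -0.0], [0.0, -0.001, -1.0]]
tip est [0.6092 0.1119 0.0612]
top 253.24291620997346 178.29080532020222
side 311.6576904469192 163.8558266008412
```

View pics/ov11.png

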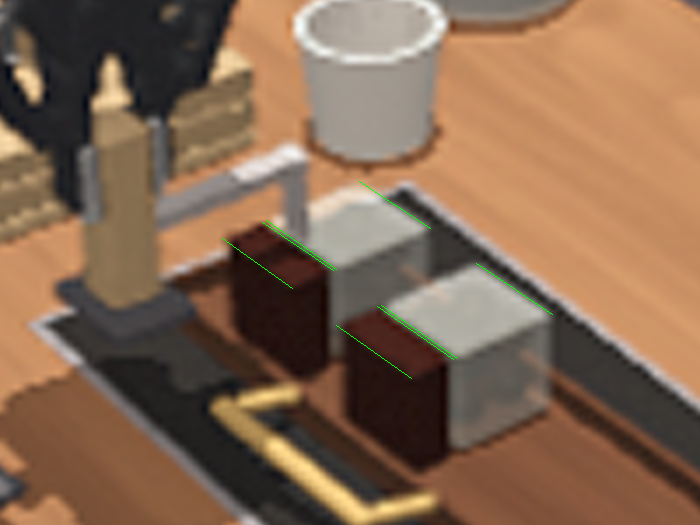

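The blade hovers at the lid/body boundary. Pressing in small steps.

Call:
jog_arm:
  plan:
    - [[0,0.02,0.05,0,0,0],[0,0,0.02,0,0,0],[0,0,0.02,0,0,0],[0,0,0,0,0,0]]

```text
time_s: 23.95
position: [0.5203, 0.1066, 0.1104]
tool_rot: [[-0.059, 0.998, -0.0], [0.998, 0.059, 0.0], [0.0, -0.0, -1.0]]
ft_force: [-0.1, 0.2, -1.4]
grip_width: 0.0249
```

Call:
jog_arm:
  plan:
    - [[0,0,0.02,0,0,0],[0,0,0.02,0,0,0],[0,0,0,0,0,0],[0,0,0,0,0,0]]

```text
time_s: 24.35
position: [0.5204, 0.1066, 0.1093]
tool_rot: [[-0.06, 0.998, 0.001], [0.998, 0.06, -0.0], [-0.0, 0.001, -1.0]]
ft_force: [-2.0, -0.7, 4.1]
grip_width: 0.0248
```

Call:
jog_arm:
  plan:
    - [[0,0,0,0,0,0],[0,0,0,0,0,0],[0,0,0,0,0,0],[0,0,0,0,0,0],[0,0,0,0,0,0],[0,0,0,0,0,0],[0,0,0,0,0,0],[0,0,0,0,0,0],[0,0,0,0,0,0],[0,0,0,0,0,0]]

```text
time_s: 25.35
position: [0.5204, 0.1066, 0.1093]
tool_rot: [[-0.06, 0.998, 0.0], [0.998, 0.06, -0.0], [-0.0, 0.0, -1.0]]
ft_force: [-3.6, -0.5, 5.7]
grip_width: 0.0248
```

```bash
python3 b.py 12
```

```text
t 25.35 pos [0.5204 0.1066 0.1093] F [-3.6 -0.5  5.7] w 0.0248
[[-0.06, 0.998, 0.0], [0.998, 0.06, -0.0], [-0.0, 0.0, -1.0]]
tip est [0.6102 0.1119 0.0568]
top 253.49531093119396 178.25941691952227
side 311.97996588895165 164.98055874851232
```

View pics/b_side_12.png

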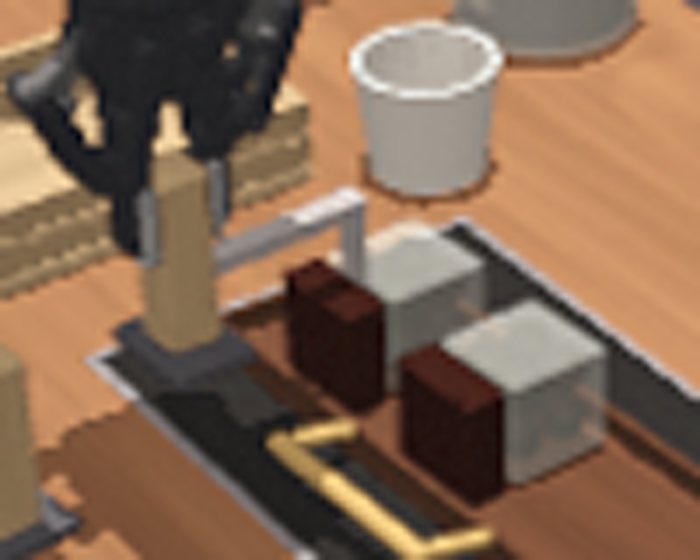

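The left lid jams: about 6 N at jar-top height, held for over 1 s. Lifting and moving to the middle jar.

Call:
jog_arm:
  plan:
    - [[0,0,-0.3,0,0,0],[0,0,-0.4,0,0,0],[-0.55,-0.02,0,0,0,0],[-0.55,-0.02,0,0,0,0],[-0.55,-0.01,0,0,0,0],[-0.55,0,0,0,0,0],[0,0,0,0,0,0],[0,0,0,0,0,0]]

```text
time_s: 26.25
position: [0.5235, 0.0186, 0.1366]
tool_rot: [[-0.059, 0.998, -0.001], [0.998, 0.059, 0.0], [0.0, -0.001, -1.0]]
ft_force: [0.9, 1.0, -1.7]
grip_width: 0.0249
```

```bash
python3 look.py 13; python3 b.py 13;  python3 p.py 0.5234 0.0192 0.112 3.5
```

```text
t 26.25 pos [0.5235 0.0186 0.1366] F [ 0.9  1.  -1.7] w 0.0249
[[-0.059, 0.998, -0.001], [0.998, 0.059, 0.0], [0.0, -0.001, -1.0]]
top mid c 654.6 27.4 size 52.4 29.4 ang 84.6 z 0.0577 n 160
side left c 629.4 107.9 size 87.1 50.2 ang 52.9 z 0.0578 n 108
side mid c 626.1 23.4 size 80.6 53.7 ang 2.6 z 0.0589 n 283
t 26.35 pos [0.5234 0.0193 0.1367] F [-0.8 -0.3 -1.7] w 0.0253
[[-0.06, 0.998, -0.001], [0.998, 0.06, 0.0], [0.0, -0.0, -1.0]]
tip est [0.6133 0.0246 0.0842]
top 284.05445277571266 175.0151392327699
side 328.5379729158159 169.7018657031688
t 26.45 pos [0.5235 0.0194 0.1368] F [ 0.3 -0.2 -1.1] w 0.025
[[-0.06, 0.998, -0.0], [0.998, 0.06, 0.0], [0.0, -0.0, -1.0]]
tilt [-0.0002  0.0002] yaw 3.47
shift units total [-0.004 -0.002  0.62 ] rows 1 per row [-0.0043 -0.0024  0.6205]
turn z units total -0.004
```

View pics/b_side_13.png

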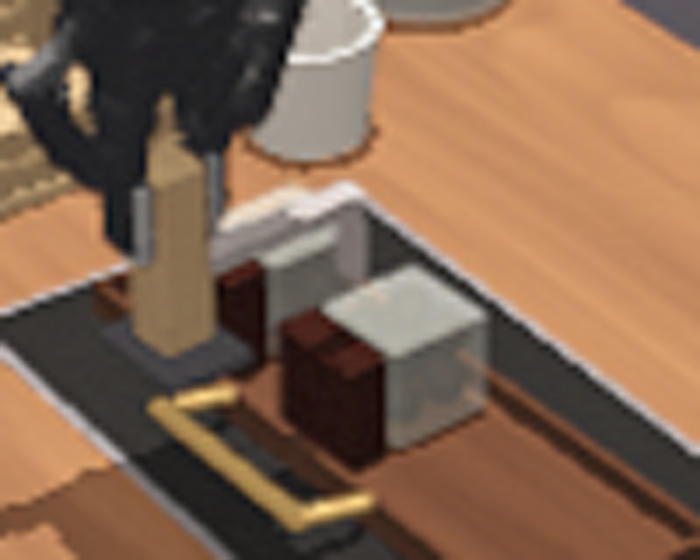

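Call:
jog_arm:
  plan:
    - [[0,0,0.25,0,0,0],[0,0,0.2,0,0,0],[0,0,0.12,0,0,0],[0,0,0.05,0,0,0],[0,0,0.02,0,0,0],[0,0,0,0,0,0]]

```text
time_s: 27.05
position: [0.5236, 0.0186, 0.1113]
tool_rot: [[-0.059, 0.998, 0.0], [0.998, 0.059, 0.0], [-0.0, 0.0, -1.0]]
ft_force: [-0.0, -0.8, -3.2]
grip_width: 0.025
```

Call:
jog_arm:
  plan:
    - [[0,0,0.02,0,0,0],[0,0,0.02,0,0,0],[0,0,0,0,0,0],[0,0,0,0,0,0]]

```text
time_s: 27.45
position: [0.5236, 0.0186, 0.1098]
tool_rot: [[-0.06, 0.998, 0.0], [0.998, 0.06, -0.0], [-0.0, 0.0, -1.0]]
ft_force: [0.0, -0.2, -0.7]
grip_width: 0.0251
```

Call:
jog_arm:
  plan:
    - [[0,0,0.02,0,0,0],[0,0,0.01,0,0,0],[0,0,0,0,0,0],[0,0,0,0,0,0]]

```text
time_s: 27.85
position: [0.5236, 0.0186, 0.1092]
tool_rot: [[-0.06, 0.998, 0.001], [0.998, 0.06, -0.0], [-0.0, 0.001, -1.0]]
ft_force: [-2.9, -0.3, 5.7]
grip_width: 0.0247
```

Call:
jog_arm:
  plan:
    - [[0,0,0,0,0,0],[0,0,0,0,0,0],[0,0,0,0,0,0],[0,0,0,0,0,0],[0,0,0,0,0,0],[0,0,0,0,0,0],[0,0,0,0,0,0],[0,0,0,0,0,0],[0,0,0,0,0,0],[0,0,0,0,0,0]]

```text
time_s: 28.85
position: [0.5236, 0.0186, 0.1092]
tool_rot: [[-0.059, 0.998, 0.001], [0.998, 0.059, -0.0], [-0.0, 0.001, -1.0]]
ft_force: [-4.2, 0.3, 5.3]
grip_width: 0.0244
```

```bash
python3 b.py 14
```

```text
t 28.85 pos [0.5236 0.0186 0.1092] F [-4.2  0.3  5.3] w 0.0244
[[-0.059, 0.998, 0.001], [0.998, 0.059, -0.0], [-0.0, 0.001, -1.0]]
tip est [0.6135 0.0239 0.0567]
top 285.1925085899474 177.01204621735076
side 328.9018786773732 177.59830413722597
```

View pics/b_side_14.png

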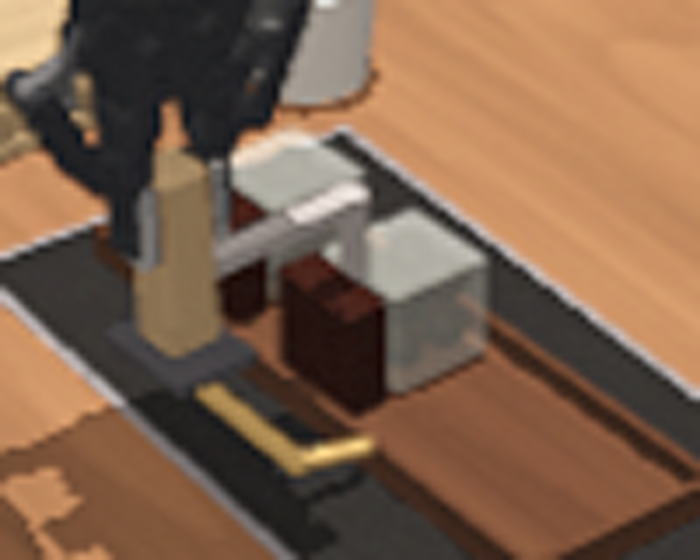

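Both lids jam, so both jars go in the crate. Returning the feeler.

Call:
jog_arm:
  plan:
    - [[0,0,-0.37,0,0,0],[0,0,-0.7,0,0,0],[0,0,-0.7,0,0,0],[-0.87,-0.535,0,0,0,0],[-0.87,-0.535,0,0,0,0],[-0.87,-0.535,0,0,0,0],[-0.87,-0.535,0,0,0,0],[-0.87,-0.535,0,0,0,0],[-0.87,-0.535,0,0,0,0],[0,0,0,0,0,0]]

```text
time_s: 29.95
position: [0.4063, -0.201, 0.1793]
tool_rot: [[-0.054, 0.999, -0.0], [0.999, 0.054, -0.001], [-0.001, -0.0, -1.0]]
ft_force: [0.9, 1.0, -0.5]
grip_width: 0.0252
```

Call:
jog_arm:
  plan:
    - [[0,0,0,0,0,-0.8],[0,0,0,0,0,-0.8],[0,0,0,0,0,-0.8],[0,0,0,0,0,-0.8],[0,0,0,0,0,-0.8],[0,0,0,0,0,-0.8],[0,0,0,0,0,-0.8],[0,0,0,0,0,-0.8],[0,0,0,0,0,-0.8],[0,0,0,0,0,-0.8]]

```text
time_s: 30.95
position: [0.408, -0.197, 0.1793]
tool_rot: [[-0.954, 0.301, 0.0], [0.301, 0.954, 0.0], [0.0, 0.0, -1.0]]
ft_force: [0.3, -0.2, -1.8]
grip_width: 0.025
```

Call:
jog_arm:
  plan:
    - [[0,0,0.6,0,0,-0.8],[0,0,0.8,0,0,-0.8],[0,0,0.6,0,0,-0.8],[0,0,0.4,0,0,-0.36],[0,0,0,0,0,0],[0,0,0,0,0,0]]

```text
time_s: 31.55
position: [0.4082, -0.1974, 0.0837]
tool_rot: [[-0.995, -0.101, 0.0], [-0.101, 0.995, -0.0], [-0.0, -0.0, -1.0]]
ft_force: [0.5, 1.1, -0.9]
grip_width: 0.0249
```

```bash
python3 p.py 0.4081 -0.1982 0.0525 96.2
```

```text
t 31.55 pos [ 0.4082 -0.1974  0.0837] F [ 0.5  1.1 -0.9] w 0.0249
[[-0.995, -0.101, 0.0], [-0.101, 0.995, -0.0], [-0.0, -0.0, -1.0]]
tilt [ 0.0002 -0.0001] yaw 95.81
shift units total [ 0.004 -0.021  0.781] rows 1 per row [ 0.0044 -0.0205  0.7811]
turn z units total -0.045
```

Call:
jog_arm:
  plan:
    - [[0,0,0.3,0,0,-0.04],[0,0,0.2,0,0,0],[0,0,0.15,0,0,0],[0,0,0.06,0,0,0],[0,0,0.03,0,0,0],[0,0,0.02,0,0,0],[0,0,0,0,0,0],[0,0,0,0,0,0]]

```text
time_s: 32.35
position: [0.4079, -0.1975, 0.0531]
tool_rot: [[-0.994, -0.108, 0.0], [-0.108, 0.994, -0.0], [-0.0, -0.0, -1.0]]
ft_force: [-0.2, -0.6, -1.8]
grip_width: 0.0251
```

Call:
jog_arm:
  plan:
    - [[0,0,0.02,0,0,0],[0,0,0.01,0,0,0],[0,0,0,0,0,0],[0,0,0,0,0,0]]

```text
time_s: 32.75
position: [0.408, -0.1975, 0.0525]
tool_rot: [[-0.994, -0.109, 0.001], [-0.109, 0.994, -0.001], [-0.001, -0.001, -1.0]]
ft_force: [-1.6, 1.0, 7.9]
grip_width: 0.025
```

Call:
jog_arm:
  plan:
    - [[0,0,0,0,0,0],[0,0,0,0,0,0],[0,0,0,0,0,0],[0,0,0,0,0,0],[0,0,0,0,0,0],[0,0,0,0,0,0],[0,0,0,0,0,0],[0,0,0,0,0,0]]
  grip: 1

```text
time_s: 33.55
position: [0.4078, -0.1975, 0.0517]
tool_rot: [[-0.994, -0.108, 0.0], [-0.108, 0.994, -0.0], [-0.0, -0.0, -1.0]]
ft_force: [0.1, -0.3, -0.6]
grip_width: 0.085
```

Call:
jog_arm:
  plan:
    - [[0,0,-0.3,0,0,0],[0,0,-0.7,0,0,0],[0,0,-0.9,0,0,0],[0,0,-0.9,0,0,0],[0,0,-0.7,0,0,0],[0,0,0,0,0,0],[0,0,0,0,0,0]]

```text
time_s: 34.25
position: [0.4077, -0.1973, 0.1916]
tool_rot: [[-0.994, -0.109, 0.0], [-0.109, 0.994, -0.0], [-0.0, -0.0, -1.0]]
ft_force: [-0.6, 0.6, 0.2]
grip_width: 0.0855
```

```bash
python3 look.py 15; python3 - <<'E'
from m import *
for n in('top','side'):
    f=np.load(f'last_{n}.npz'); P=f['W'].reshape(-1,3);C=f['im'].reshape(-1,3);g=~np.isnan(P[:,0]);P=P[g];C=C[g]; print(n)
    k=P[:,2]<.1;P=P[k];C=C[k]
    for xy in((.407,-.197),(.4265,.104)):
        try: tool(P,C,xy)
        except Exception as e: print(e)
E
```

```text
t 34.25 pos [ 0.4077 -0.1973  0.1916] F [-0.6  0.6  0.2] w 0.0855
[[-0.994, -0.109, 0.0], [-0.109, 0.994, -0.0], [-0.0, -0.0, -1.0]]
top left c 622.6 116.5 size 77.1 52.5 ang 3.7 z 0.0574 n 486
top mid c 625.9 29.3 size 76.6 51.7 ang 3.6 z 0.0575 n 483
side left c 642.7 108.0 size 30.2 38.5 ang 1.0 z 0.058 n 61
side mid c 622.1 28.4 size 78.3 57.1 ang 2.0 z 0.0585 n 149
top
zero-size array to reduction operation minimum which has no identity
tool mean [0.4281 0.1031 0.0914] mid [0.4276 0.1035 0.0925] n 92 rng [0.026 0.027 0.009] armang 97.8 pca 98.2 far 0.093 armz 0.0418
side
tool mean [ 0.4069 -0.2001  0.0919] mid [ 0.4076 -0.1983  0.0921] n 77 rng [0.026 0.028 0.008] armang 97.7 pca 95.2 far 0.094 armz 0.0421
tool mean [0.4242 0.1008 0.0918] mid [0.4262 0.1018 0.0915] n 50 rng [0.029 0.032 0.007] armang 99.5 pca 96.3 far 0.095 armz 0.0424
  return _methods._mean(a, axis=axis, dtype=dtype,
  ret = um.true_divide(
```

View pics/side_15.png

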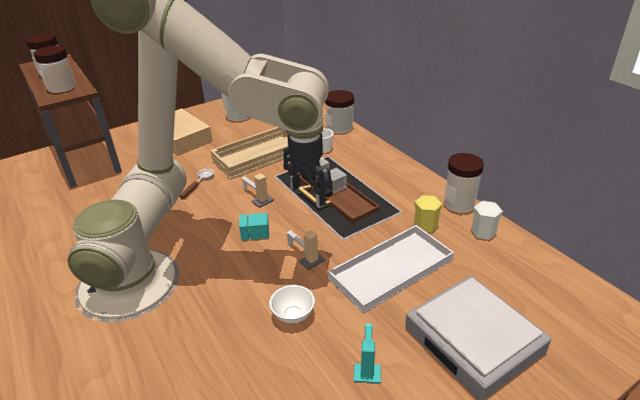

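View pics/top_15.png

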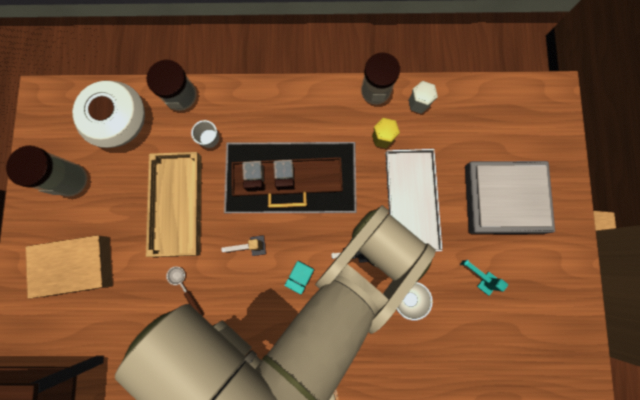

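The tools stand again where they were. The carrier has shifted by only a few mm and is still on the mat. Now the left jar.

```bash
python3 p.py 0.629 0.1165 0.13 93.7
```

```text
t 34.35 pos [ 0.4074 -0.1971  0.1906] F [ 0.1 -0.2 -0.1] w 0.0854
[[-0.994, -0.108, -0.002], [-0.108, 0.994, 0.002], [0.002, 0.002, -1.0]]
tilt [-0.0017  0.0015] yaw 96.22
shift units total [-6.361  7.19   1.517] rows 9 per row [-0.7067  0.7989  0.1686]
turn z units total 0.294
```

Call:
jog_arm:
  plan:
    - [[-0.707,0.799,0,0,0,0],[-0.707,0.799,0,0,0,0],[-0.707,0.799,0,0,0,0],[-0.707,0.799,0,0,0,0],[-0.707,0.799,0,0,0,0],[-0.707,0.799,0,0,0,0],[-0.707,0.799,0,0,0,0],[-0.707,0.799,0,0,0,0],[-0.707,0.799,0,0,0,0],[0,0,0.5,0,0,0.294]]
  grip: 0.6

```text
time_s: 35.35
position: [0.632, 0.1201, 0.1713]
tool_rot: [[-0.998, -0.068, 0.003], [-0.068, 0.998, 0.001], [-0.003, 0.001, -1.0]]
ft_force: [-0.1, -2.2, -0.8]
grip_width: 0.0685
```

Call:
jog_arm:
  plan:
    - [[0,0,0.5,0,0,0],[0,0,0.5,0,0,0],[0,0,0,0,0,0],[0,0,0,0,0,0]]

```text
time_s: 35.75
position: [0.6295, 0.116, 0.1312]
tool_rot: [[-0.998, -0.064, -0.002], [-0.064, 0.998, -0.0], [0.002, 0.0, -1.0]]
ft_force: [-0.0, 0.3, 1.2]
grip_width: 0.0683
```

```bash
python3 p.py 0.629 0.1165 0.018 93.7; python3 look.py 16
```

```text
t 35.75 pos [0.6295 0.116  0.1312] F [-0.   0.3  1.2] w 0.0683
[[-0.998, -0.064, -0.002], [-0.064, 0.998, -0.0], [0.002, 0.0, -1.0]]
tilt [-0.0016 -0.    ] yaw 93.7
shift units total [0.008 0.012 2.829] rows 3 per row [0.0025 0.0041 0.943 ]
turn z units total -0.0
t 35.75 pos [0.6295 0.116  0.1312] F [-0.   0.3  1.2] w 0.0683
[[-0.998, -0.064, -0.002], [-0.064, 0.998, -0.0], [0.002, 0.0, -1.0]]
top left c 617.4 96.8 size 19.4 64.9 ang 87.5 z 0.0571 n 125
top mid c 625.4 29.4 size 76.4 51.8 ang 3.4 z 0.0575 n 483
side left c 621.5 102.6 size 77.6 83.7 ang 2.5 z 0.0585 n 258
side mid c 623.4 28.1 size 81.3 56.2 ang 4.2 z 0.0584 n 286
```

View pics/side_16.png

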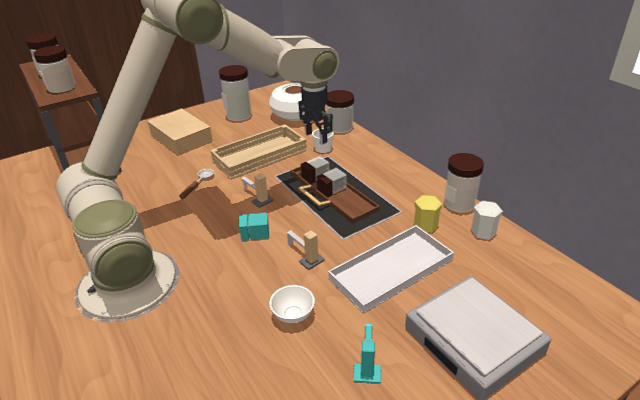

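Everything is in place: both tools are standing and the gripper is above the left jar at (318,125). Descending and grasping.

Call:
jog_arm:
  plan:
    - [[0,0,0.5,0,0,0],[0,0,0.5,0,0,0],[0,0,0.5,0,0,0],[0,0,0.5,0,0,0],[0,0,0.4,0,0,0],[0,0,0.3,0,0,0],[0,0,0.1,0,0,0],[0,0,0,0,0,0],[0,0,0,0,0,0]]

```text
time_s: 36.75
position: [0.6302, 0.1161, 0.0207]
tool_rot: [[-0.998, -0.065, 0.002], [-0.065, 0.998, 0.0], [-0.002, -0.0, -1.0]]
ft_force: [0.2, -0.4, 0.9]
grip_width: 0.0681
```

Call:
jog_arm:
  plan:
    - [[0,0,0,0,0,0],[0,0,0,0,0,0],[0,0,0,0,0,0],[0,0,0,0,0,0],[0,0,0,0,0,0],[0,0,0,0,0,0],[0,0,0,0,0,0]]
  grip: -1
  squeeze: 35

```text
time_s: 37.45
position: [0.6302, 0.1161, 0.0207]
tool_rot: [[-0.998, -0.065, 0.002], [-0.065, 0.998, 0.0], [-0.002, -0.0, -1.0]]
ft_force: [-0.7, -0.3, 5.8]
grip_width: 0.0515
```

Call:
jog_arm:
  plan:
    - [[0,0,-0.3,0,0,0],[0,0,-0.6,0,0,0],[0,0,-0.6,0,0,0],[0,0,-0.6,0,0,0],[0,0,-0.3,0,0,0],[0,0,0,0,0,0]]

```text
time_s: 38.05
position: [0.6302, 0.1161, 0.1175]
tool_rot: [[-0.998, -0.065, 0.003], [-0.065, 0.998, -0.0], [-0.003, -0.0, -1.0]]
ft_force: [0.6, -0.3, -1.7]
grip_width: 0.0515
```

Call:
jog_arm:
  plan:
    - [[0,0.57,0,0,0,0],[0,0.57,0,0,0,0],[0,0.57,0,0,0,0],[0,0.57,0,0,0,0],[0,0.57,0,0,0,0],[0,0.57,0,0,0,0],[0,0.57,0,0,0,0],[0,0.57,0,0,0,0],[0,0.57,0,0,0,0],[0,0.56,0,0,0,0.22]]

```text
time_s: 39.05
position: [0.6142, 0.3439, 0.1138]
tool_rot: [[-1.0, -0.031, -0.003], [-0.031, 1.0, -0.001], [0.003, -0.001, -1.0]]
ft_force: [0.6, 0.1, -1.0]
grip_width: 0.0516
```

Call:
jog_arm:
  plan:
    - [[0,0,0,0,0,0],[0,0,0,0,0,0]]

```text
time_s: 39.25
position: [0.6144, 0.3431, 0.1142]
tool_rot: [[-0.999, -0.033, -0.002], [-0.033, 0.999, -0.001], [0.002, -0.001, -1.0]]
ft_force: [0.9, 0.7, -1.2]
grip_width: 0.0514
```

```bash
python3 p.py 0.6155 0.343 0.0225 91.8; python3 look.py 17
```

```text
t 39.25 pos [0.6144 0.3431 0.1142] F [ 0.9  0.7 -1.2] w 0.0514
[[-0.999, -0.033, -0.002], [-0.033, 0.999, -0.001], [0.002, -0.001, -1.0]]
tilt [-0.0022 -0.0011] yaw 91.87
shift units total [-0.032 -0.     2.292] rows 3 per row [-1.080e-02 -1.000e-04  7.641e-01]
turn z units total 0.009
t 39.25 pos [0.6144 0.3431 0.1142] F [ 0.9  0.7 -1.2] w 0.0514
[[-0.999, -0.033, -0.002], [-0.033, 0.999, -0.001], [0.002, -0.001, -1.0]]
top mid c 625.7 29.1 size 77.0 51.5 ang 3.6 z 0.0575 n 483
side mid c 623.3 27.2 size 78.2 54.8 ang 3.8 z 0.0583 n 285
```

View pics/side_17.png

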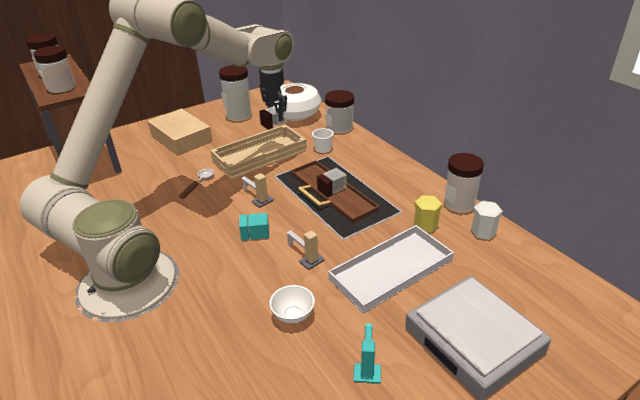

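The jar is held level at (268,118) above the far half of the crate. Lowering.

Call:
jog_arm:
  plan:
    - [[0,0,0.5,0,0,0],[0,0,0.5,0,0,0],[0,0,0.5,0,0,0],[0,0,0.4,0,0,0],[0,0,0.2,0,0,0],[0,0,0.1,0,0,0],[0,0,0.05,0,0,0],[0,0,0.03,0,0,0],[0,0,0,0,0,0],[0,0,0,0,0,0]]

```text
time_s: 40.35
position: [0.6151, 0.3433, 0.0251]
tool_rot: [[-0.999, -0.032, 0.001], [-0.032, 0.999, 0.0], [-0.001, 0.0, -1.0]]
ft_force: [-0.7, 0.5, -0.9]
grip_width: 0.0516
```

Call:
jog_arm:
  plan:
    - [[0,0,0.04,0,0,0],[0,0,0.03,0,0,0],[0,0,0.02,0,0,0],[0,0,0.01,0,0,0],[0,0,0,0,0,0],[0,0,0,0,0,0]]

```text
time_s: 40.95
position: [0.6149, 0.3432, 0.0208]
tool_rot: [[-0.999, -0.032, 0.0], [-0.032, 0.999, 0.0], [-0.0, 0.0, -1.0]]
ft_force: [-1.7, -0.7, 2.2]
grip_width: 0.0517
```

Seated on the crate floor. Releasing partly, then up.

Call:
jog_arm:
  plan:
    - [[0,0,0,0,0,0],[0,0,0,0,0,0],[0,0,0,0,0,0],[0,0,0,0,0,0],[0,0,0,0,0,0]]
  grip: 0.6

```text
time_s: 41.45
position: [0.615, 0.3432, 0.0205]
tool_rot: [[-1.0, -0.032, 0.0], [-0.032, 1.0, 0.0], [-0.0, 0.0, -1.0]]
ft_force: [-0.5, -0.1, -0.0]
grip_width: 0.0684
```

Call:
jog_arm:
  plan:
    - [[0,0,-0.3,0,0,0],[0,0,-0.6,0,0,0],[0,0,-0.6,0,0,0],[0,0,-0.6,0,0,0],[0,0,-0.7,0,0,0],[0,0,0,0,0,0],[0,0,0,0,0,0]]

```text
time_s: 42.15
position: [0.615, 0.3433, 0.1335]
tool_rot: [[-0.999, -0.032, 0.001], [-0.032, 1.0, 0.001], [-0.001, 0.0, -1.0]]
ft_force: [-1.1, 0.4, -0.0]
grip_width: 0.068
```

```bash
python3 look.py 18; python3 p.py 0.6325 0.029 0.1315 93.7
```

```text
t 42.15 pos [0.615  0.3433 0.1335] F [-1.1  0.4 -0. ] w 0.068
[[-0.999, -0.032, 0.001], [-0.032, 1.0, 0.001], [-0.001, 0.0, -1.0]]
top mid c 625.4 29.4 size 75.6 51.5 ang 3.3 z 0.0577 n 482
side mid c 623.4 27.8 size 80.4 56.8 ang 2.1 z 0.0582 n 281
t 42.25 pos [0.6145 0.343  0.1317] F [-0.2 -0.6 -0.4] w 0.0683
[[-0.999, -0.032, -0.002], [-0.032, 0.999, -0.001], [0.002, -0.001, -1.0]]
tilt [-0.0016 -0.0006] yaw 91.81
shift units total [-0.202 -7.862  0.009] rows 8 per row [-0.0252 -0.9827  0.0011]
turn z units total -0.22
```

View pics/side_18.png

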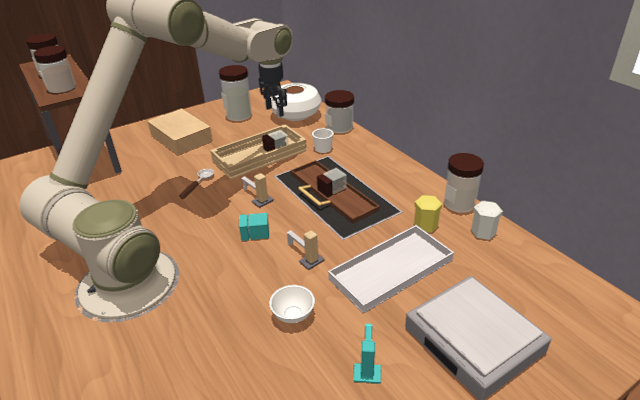

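The left jar is in the crate (273,140). Now the middle jar.

Call:
jog_arm:
  plan:
    - [[-0.025,-0.983,0,0,0,0],[-0.025,-0.983,0,0,0,0],[-0.025,-0.983,0,0,0,0],[-0.025,-0.983,0,0,0,0],[-0.025,-0.983,0,0,0,0],[-0.025,-0.983,0,0,0,0],[-0.025,-0.983,0,0,0,0],[-0.025,-0.983,0,0,0,-0.22],[0,0,0,0,0,0],[0,0,0,0,0,0]]

```text
time_s: 43.25
position: [0.6325, 0.0285, 0.1316]
tool_rot: [[-0.998, -0.063, -0.002], [-0.063, 0.998, 0.0], [0.002, 0.001, -1.0]]
ft_force: [-1.1, 0.3, -0.5]
grip_width: 0.0685
```

```bash
python3 look.py 19; python3 p.py 0.6325 0.029 0.0207 93.7
```

```text
t 43.25 pos [0.6325 0.0285 0.1316] F [-1.1  0.3 -0.5] w 0.0685
[[-0.998, -0.063, -0.002], [-0.063, 0.998, 0.0], [0.002, 0.001, -1.0]]
side mid c 623.7 28.2 size 79.1 57.3 ang 3.2 z 0.0582 n 289
t 43.35 pos [0.6326 0.03   0.132 ] F [-0.3 -0.5 -0. ] w 0.0681
[[-0.998, -0.065, -0.001], [-0.065, 0.998, 0.0], [0.001, 0.0, -1.0]]
tilt [-0.0012  0.0004] yaw 93.74
shift units total [ 0.    -0.027  2.782] rows 3 per row [ 1.000e-04 -9.100e-03  9.273e-01]
turn z units total 0.004
```

Call:
jog_arm:
  plan:
    - [[0,-0.02,0.5,0,0,0],[0,0,0.5,0,0,0],[0,0,0.5,0,0,0],[0,0,0.5,0,0,0],[0,0,0.4,0,0,0],[0,0,0.3,0,0,0],[0,0,0.08,0,0,0],[0,0,0,0,0,0],[0,0,0,0,0,0]]

```text
time_s: 44.25
position: [0.6334, 0.0285, 0.0221]
tool_rot: [[-0.998, -0.065, 0.001], [-0.065, 0.998, -0.0], [-0.001, -0.0, -1.0]]
ft_force: [-0.1, -0.6, 0.1]
grip_width: 0.0683
```

Call:
jog_arm:
  plan:
    - [[0,0,0,0,0,0],[0,0,0,0,0,0],[0,0,0,0,0,0],[0,0,0,0,0,0],[0,0,0,0,0,0],[0,0,0,0,0,0],[0,0,0,0,0,0]]
  grip: -1
  squeeze: 35

```text
time_s: 44.95
position: [0.6334, 0.0283, 0.0223]
tool_rot: [[-0.998, -0.065, 0.002], [-0.065, 0.998, -0.0], [-0.002, -0.0, -1.0]]
ft_force: [-0.7, 0.3, 5.5]
grip_width: 0.0515
```

Call:
jog_arm:
  plan:
    - [[0,0,-0.3,0,0,0],[0,0,-0.6,0,0,0],[0,0,-0.6,0,0,0],[0,0,-0.6,0,0,0],[0,0,-0.3,0,0,0],[0,0,0,0,0,0]]

```text
time_s: 45.55
position: [0.6335, 0.0282, 0.1191]
tool_rot: [[-0.998, -0.065, 0.003], [-0.065, 0.998, -0.001], [-0.003, -0.001, -1.0]]
ft_force: [0.0, 0.6, -1.8]
grip_width: 0.0516
```

```bash
python3 p.py 0.481 0.339 0.115 91.8; python3 look.py 20
```

```text
t 45.55 pos [0.6335 0.0282 0.1191] F [ 0.   0.6 -1.8] w 0.0516
[[-0.998, -0.065, 0.003], [-0.065, 0.998, -0.001], [-0.003, -0.001, -1.0]]
tilt [ 0.0031 -0.0005] yaw 93.7
shift units total [3.303 8.001 0.087] rows 9 per row [0.367  0.889  0.0096]
turn z units total 0.221
t 45.55 pos [0.6335 0.0282 0.1191] F [ 0.   0.6 -1.8] w 0.0516
[[-0.998, -0.065, 0.003], [-0.065, 0.998, -0.001], [-0.003, -0.001, -1.0]]
```

View pics/side_20.png

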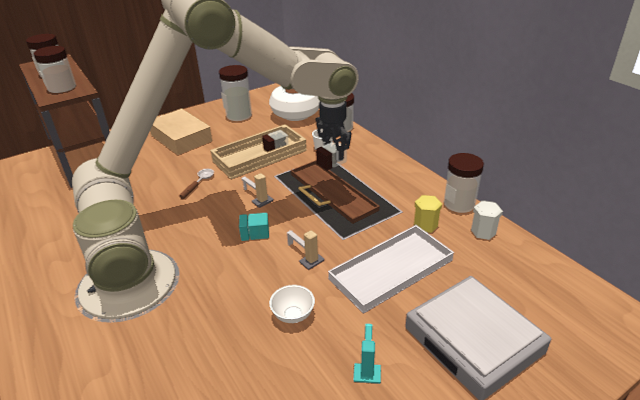

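The middle jar is held level. Moving it to the near half of the crate.

Call:
jog_arm:
  plan:
    - [[0.367,0.889,0,0,0,0],[0.367,0.889,0,0,0,0],[0.367,0.889,0,0,0,0],[0.367,0.889,0,0,0,0],[0.367,0.889,0,0,0,0],[0.367,0.889,0,0,0,0],[0.367,0.889,0,0,0,0],[0.367,0.889,0,0,0,0],[0.367,0.889,0,0,0,0.22],[0,0,0,0,0,0]]

```text
time_s: 46.65
position: [0.4775, 0.3423, 0.1158]
tool_rot: [[-0.999, -0.035, -0.003], [-0.035, 0.999, -0.0], [0.003, -0.0, -1.0]]
ft_force: [0.7, -0.8, -1.6]
grip_width: 0.0515
```

Call:
jog_arm:
  plan:
    - [[0,0,0,0,0,0],[0,0,0,0,0,0]]

```text
time_s: 46.85
position: [0.4806, 0.3383, 0.1165]
tool_rot: [[-1.0, -0.031, -0.001], [-0.031, 1.0, -0.001], [0.001, -0.001, -1.0]]
ft_force: [0.5, -0.7, -1.4]
grip_width: 0.0519
```

```bash
python3 p.py 0.481 0.339 0.0222 91.8
```

```text
t 46.85 pos [0.4806 0.3383 0.1165] F [ 0.5 -0.7 -1.4] w 0.0519
[[-1.0, -0.031, -0.001], [-0.031, 1.0, -0.001], [0.001, -0.001, -1.0]]
tilt [-0.0013 -0.0009] yaw 91.78
shift units total [-0.014  0.019  2.357] rows 3 per row [-0.0047  0.0062  0.7857]
turn z units total -0.002
```

Call:
jog_arm:
  plan:
    - [[0,0.02,0.5,0,0,0],[0,0,0.5,0,0,0],[0,0,0.5,0,0,0],[0,0,0.4,0,0,0],[0,0,0.2,0,0,0],[0,0,0.1,0,0,0],[0,0,0.06,0,0,0],[0,0,0.03,0,0,0],[0,0,0,0,0,0],[0,0,0,0,0,0]]

```text
time_s: 47.85
position: [0.4806, 0.34, 0.0262]
tool_rot: [[-0.999, -0.032, 0.001], [-0.032, 0.999, 0.0], [-0.001, 0.0, -1.0]]
ft_force: [0.1, -0.2, -1.3]
grip_width: 0.0516
```

Call:
jog_arm:
  plan:
    - [[0,0,0.04,0,0,0],[0,0,0.03,0,0,0],[0,0,0.02,0,0,0],[0,0,0.01,0,0,0],[0,0,0,0,0,0],[0,0,0,0,0,0]]

```text
time_s: 48.45
position: [0.4803, 0.3399, 0.0223]
tool_rot: [[-0.999, -0.032, 0.0], [-0.032, 0.999, -0.0], [-0.0, -0.0, -1.0]]
ft_force: [-3.0, -1.1, 5.1]
grip_width: 0.0518
```

Call:
jog_arm:
  plan:
    - [[0,0,0,0,0,0],[0,0,0,0,0,0],[0,0,0,0,0,0],[0,0,0,0,0,0],[0,0,0,0,0,0]]
  grip: 0.6

```text
time_s: 48.95
position: [0.4804, 0.3399, 0.0216]
tool_rot: [[-1.0, -0.032, -0.0], [-0.032, 1.0, -0.0], [0.0, -0.0, -1.0]]
ft_force: [0.5, -0.1, 0.3]
grip_width: 0.0682
```

Call:
jog_arm:
  plan:
    - [[0,0,-0.3,0,0,0],[0,0,-0.6,0,0,0],[0,0,-0.6,0,0,0],[0,0,-0.7,0,0,0],[0,0,-0.8,0,0,0],[0,0,-0.8,0,0,0],[0,0,-0.7,0,0,0],[0,0.5,0,0,0,0],[0,0.5,0,0,0,0],[0,0,0,0,0,0]]

```text
time_s: 49.95
position: [0.4787, 0.3814, 0.2026]
tool_rot: [[-0.999, -0.034, 0.001], [-0.034, 0.999, 0.001], [-0.001, 0.001, -1.0]]
ft_force: [-1.1, -0.1, -0.7]
grip_width: 0.0683
```

Call:
jog_arm:
  plan:
    - [[0.6,0.6,0,0,0,0],[0.6,0.6,0,0,0,0],[0.6,0.6,0,0,0,0],[0.6,0.6,0,0,0,0],[0.6,0.4,0,0,0,0],[0.6,0.4,0,0,0,0],[0,0,0,0,0,0],[0,0,0,0,0,0]]

```text
time_s: 50.75
position: [0.3312, 0.5029, 0.2022]
tool_rot: [[-0.999, -0.032, 0.001], [-0.032, 0.999, -0.0], [-0.001, -0.0, -1.0]]
ft_force: [0.5, -0.4, 0.1]
grip_width: 0.0683
```

```bash
python3 look.py 21; python3 - <<'E'
from m import *
for n in('top','side'):
    f=np.load(f'last_{n}.npz'); P=f['W'].reshape(-1,3);C=f['im'].reshape(-1,3);g=~np.isnan(P[:,0]);P=P[g];C=C[g]; print(n)
    k=P[:,2]<.1;P=P[k];C=C[k]
    for xy in((.407,-.197),(.4265,.104)):
        try: tool(P,C,xy)
        except Exception as e: print(e)
    k=(abs(P[:,0]-.62)<.1)&(abs(P[:,1]-.02)<.2)&(P[:,2]>.012)&(P[:,2]<.022); rect(P[k],'carrier')
    k=(abs(P[:,0]-.54)<.14)&(abs(P[:,1]-.34)<.06)&(P[:,2]>.052)&(P[:,2]<.068)
    rect(P[k&(P[:,0]>.54)],'jar1'); rect(P[k&(P[:,0]<.54)],'jar2')
E
```

```text
t 50.75 pos [0.3312 0.5029 0.2022] F [ 0.5 -0.4  0.1] w 0.0683
[[-0.999, -0.032, 0.001], [-0.032, 0.999, -0.0], [-0.001, -0.0, -1.0]]
top
tool mean [ 0.4086 -0.1971  0.0916] mid [ 0.4092 -0.197   0.093 ] n 93 rng [0.026 0.026 0.01 ] armang 96.8 pca 96.7 far 0.093 armz 0.0419
tool mean [0.4275 0.1029 0.0917] mid [0.4275 0.1037 0.0924] n 89 rng [0.026 0.027 0.009] armang 97.8 pca 97.9 far 0.093 armz 0.042
carrier c 605.4 22.6 size 138.2 315.8 ang 2.5 z 0.0175 n 530
jar1 c 606.7 342.3 size 75.2 53.2 ang 1.8 z 0.0575 n 477
jar2 c 472.9 339.1 size 75.7 52.6 ang 2.4 z 0.0576 n 514
side
tool mean [ 0.4062 -0.1995  0.092 ] mid [ 0.4062 -0.1985  0.0918] n 79 rng [0.026 0.026 0.007] armang 96.3 pca 95.0 far 0.093 armz 0.0424
tool mean [0.4243 0.1006 0.0922] mid [0.4245 0.1002 0.0932] n 51 rng [0.027 0.035 0.01 ] armang 97.3 pca 95.0 far 0.099 armz 0.0418
carrier c 605.2 24.9 size 140.6 328.4 ang 2.1 z 0.0173 n 549
jar1 c 607.0 340.4 size 80.1 62.7 ang 0.9 z 0.0583 n 198
jar2 c 470.0 337.4 size 75.9 59.9 ang 5.2 z 0.058 n 223
```

View pics/side_21.png

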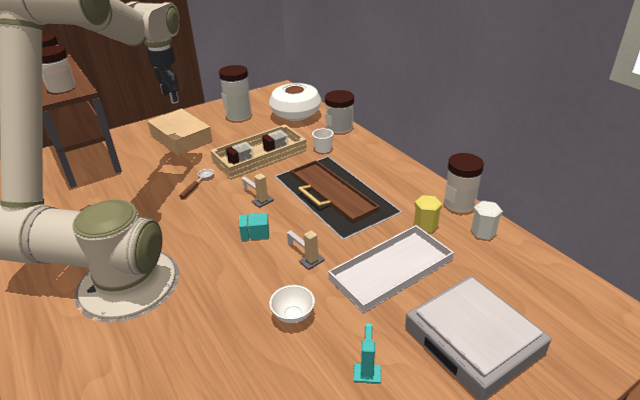

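View pics/top_21.png

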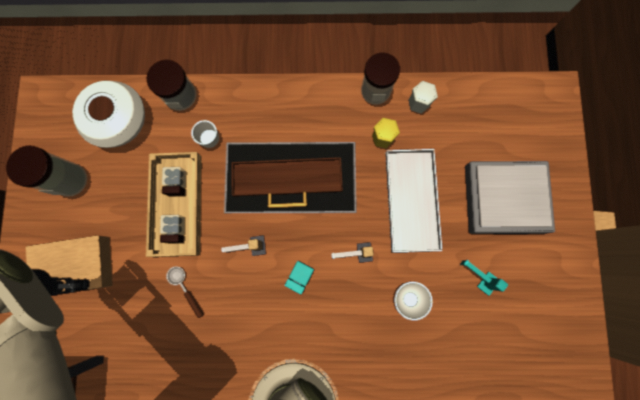

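Both jars lie in the crate, at (172,182) and (172,228) in the top view. Both tools stand upright within 2 mm of where they stood. The carrier is on the mat and nothing else has moved. Handing in.

```bash
python3 -c "
from rig import close_job
print(close_job())"
```

```text
the job is handed in; nothing more can be done
None
```

I pulled the carrier onto the mat with the hook and checked both jars, left then middle; there was no right jar. Both jars went into the slatted crate, because the blade jammed on each lid. I handed the job in at about 51 s of robot time.

- **Blade checks:** On each jar the blade stopped at the height of the jar's top face under about 6 to 7 N, and I held it there for at least 1 s. Each jar also measured about 76 mm long, which fits a closed lid.
- **Jars:** In the last pictures both jars lie flat inside the crate, and the metal tray is empty.
- **Tools:** The hook and the feeler stand upright within about 2 mm of where they started (the less exact side view puts the hook 4 mm off).
- **Carrier:** It lies fully on the mat, turned about 3°. It shifted about 5 mm around the time of the blade checks, and I left it there because it was still well inside the mat.
- **Bystanders:** The cup, the tin and the turquoise look-alikes do not appear to have moved. I judged this from the pictures only.

No check failed. The two cameras differed by up to about 4 mm on some positions.

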